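# Clear down the sample saw for the next user

## Robot

A 7-joint arm with a two-finger parallel gripper is mounted at the origin on the work surface. World frame = base frame: x ahead of the robot, y to its left, z up, the work surface at z = 0. Lengths are in mm, angles in degrees, forces in N, time in s.
With the tool pointing down it reaches from about 425 to 950 mm from the base axis. Payload 4.7 kg.
Tool frame: the origin (TCP) lies midway between the tips of the shut fingers; the grasp point (between the pads) lies tcp_to_grasp behind it (tcp_to_grasp is the distance from the TCP to the grasp point, in mm); z points along the fingers, y is the direction in which the jaws open and shut (so a half turn about z gives the same grasp; the last joint's range is limited). The gripper opens to 87 mm and grips with 3 to 60 N. Pads are 19 mm wide; open, the fingers measure 117 mm over their backs; the gripper's body (75 mm by 190 mm) begins 51 mm behind the grasp point.
Start: joints at [-68.062, 26.849, -2.785, 87.806, 1.381, 65.374, -4.715], TCP at [270.138, 618.607, 222.573] pointing down, gripper open.
Joint ranges: [-148.3, 148.3], [-19.14, 114.17], [-79.39, 73.82], [5.75, 140.21], [-59.74, 239.74], [12.07, 113.84], [-152.46, 152.46]. Speed limits (degrees/s): [147.25, 147.25, 180, 180, 180, 180, 180].

## Interface

Orientations are given as a 3x3 rotation matrix whose columns are the frame's x, y, z axes.
In Python, from workcell import * gives the robot as it stands.
- The arm moves only by the tool play_rows, never from a script. Its argument "series" is text: rows parted by semicolons, each of 6 numbers parted by spaces: the shift along the tool's x, y, z in mm, then the turn, a rotation vector about the tool's x, y, z in degrees. A call has 1 to 12 rows; each row is the pose to reach, as a shift and turn from the pose measured when the call began, along the tool's axes at that moment; what a row does not reach only later rows make up. A row lasts 1/12 s, in which the tool goes at most 41.7 mm and 7.16 degrees, less where a joint would pass 70% of its speed; a pose out of reach is approached as far as the arm can. A call with a gripper value outside its range is refused whole. "claw" is the closure, from -1 (fully open) to 1 (shut), so that 0 is half open, set as the call begins (left out, the last holds). The fingers move at their own pace and stop on an object; "force" is the grip in N (left out, the last holds). Time passes only in rows, so rows that repeat a pose let the fingers close. It gives the time, the measured TCP pose, the force and the opening at its end, in the units of the state.
- read_state(): the state, without advancing time (a new reading comes with each control period).
- snapshot(name): name is "scene" or "top" or "wrist"; returns a dict with "image" (384x512x3 uint8, red, green, blue), "vertical_fov" (degrees; the focal length in pixels is half the picture's height over the tangent of half this angle, whatever the lens; pixels are square), "cx", "cy" (the principal point, pixels), "origin" and "attitude" of the camera in the world. Camera axes: x right, y down, z forward; pixel columns grow to the right and rows downward; lengths in mm; the calibration is good to about 2 mm. A picture is of the moment at which its call begins. There is no depth.
- hand_in(): hands the job in, once; it reports no verdict.
Trained networks look in the newest picture that a camera, given by its name, has taken for a name from the list of things; names that differ only in an ending like _2 or _b are one class to them, and where a whole thing is asked for, a point or a joint stands for the part that bears it (a point fixed in the world has none). Each returns a list of dicts, best first, with "p" (0 to 1); they miss things now and then, are a little off and sometimes report something else, mostly with a low value. They report only what shows in the picture. A call takes as long as a camera call. They do not tell look-alikes from the thing itself.
- trace(camera, label): "mask" (384x512 bool, what is visible of it) and "pixel" ([row, column] in pixels, amid what is visible of it).
The state is a dict: "t": time; "joint_pos": joint angles; "joint_velocities": joint speeds; "joint_efforts": joint torques, N m; "position": TCP position; "tool_rot": TCP orientation; "ft_force": force on the tool from outside, world axes, zero at the start; "torque": the same for the moment, N m; "gripper_width": opening from 0.0 (shut) to 1.0 (fully open).
Only numpy, scipy, OpenCV 4.12 (cv2) and the standard library are available. Lean on these libraries where they do the work, as an engineer would, in place of code of your own. Each camera call takes 0.05 s, during which the arm holds its last target.

## Task

Clear down the sample saw: switch its isolator off, then with the scraper, not the fingers, push the offcuts lodged in the table's T-slots out of the open ends into the chip pan. Move all finished blocks from the catch tray into the tote, lay the scraper back on its rest, and only when all that is done switch the isolator on again. Leave the bottle, jar and rack alone.

Things in the scene. Friction and masses are not known exactly. Their poses are not given: they have to be found in the camera images.
- saw: Bench cut-off saw, fixed. Frame: origin on the bench below the open end of the middle slot, z up, +y along the slots from open end to wheel housing, x across. Table: x -85 to 85, y 0 to 290, top z 110. T-slots at x -50, 0, 50: throat 18 wide, 16 deep; below it an undercut 30 wide, 14 high; floor z 80. Chip pan: y -98 to 0, x within 120, rim z 45 (all in mm).
- housing (a point): foot of the white wheel housing's face, saw x 0, y 290: the face, x -40 to 200 and 270 mm high, shuts the slots' far ends. Its round wheel guard (x within 22 mm, from z 130) reaches out over the table to saw y 255.
- isolator_axis (a point): middle of the isolator lever's level axis (along saw x), at saw x -135, y 270, z 70 mm, in the top of the grey isolator box, which is 80 (x) by 100 (y) and 75 high
- slot0 (a point): open end of the slot at saw x = -50 mm: middle of its floor at the very edge (saw y = 0, z = 80 mm)
- slot1 (a point): the same for the middle slot (saw x = 0)
- slot2 (a point): the same for the slot at saw x = 50 mm
- rest (a point): where the scraper's origin (blade tip) lies when it is on its rest: saw x -132, y 60, z 65 mm, at the table's front edge. Two uprights 38 mm either side along saw y, each 12 thick, have notches 32 wide that carry the grip bar, the blade hanging between them. Notch floors are 60 mm above this point, cheeks 12 mm higher.
- tray (a point): middle of the floor of the machine's aluminium catch tray (floor z 12, lip z 27 mm; saw x within 120, y -268 to -100), in which the finished blocks lie
- pan (a point): middle of the floor of the dark steel chip pan under the slots' open ends (floor at z = 10 mm)
- isolator (a joint): angle (rad) of the saw's isolator lever: 0 = OFF, leaning 0.6 from upright towards saw -y; 1.2 = ON, leaning 0.6 towards +y (the housing side). Heavy over-centre lever (0.3 kg): 1 to 2 N at the grip moves it; once past upright (0.6) it falls to the other end by itself and stays there.
- isolator_grip (a point): middle of the black cross bar (18 thick, 50 long along saw x) at the end of the isolator lever, 88 mm from its axis; the lever is a steel rod 14 thick
- scraper: slot scraper, 0.2 kg: wooden grip bar 100 long (its own y), 24 wide (x), 25 high, with a steel blade straight down from its middle, 14 wide (x), 8 thick (y). Origin: middle of the blade's lower tip; z up the blade; the bar spans z 60 to 85 mm. Starts on its rest, bar along the slots. With the tip on a slot's floor the bar's underside is 30 mm above the table.
- tote: grey open tote, 220 (x) by 170 (y) by 70 high, walls and floor 5 mm, standing fast on the bench; origin at the middle of its underside
- offcutA: brown resin offcut, 55 long (its own y) by 24 wide by 9 high, lying flat in the undercut head of a slot, lengthwise, its x, y axes as the saw's at the start; too wide to come up through the throat. Origin: middle of its underside. Which slot it lies in, and where, varies; there may be two in one slot; may be absent.
- offcutB: brown resin offcut, 60 long (its own y) by 25 wide by 10 high, lying flat in the undercut head of a slot, lengthwise, its x, y axes as the saw's at the start; too wide to come up through the throat. Origin: middle of its underside. Which slot it lies in, and where, varies; there may be two in one slot; may be absent.
- offcutC: brown resin offcut, 64 long (its own y) by 22 wide by 8 high, lying flat in the undercut head of a slot, lengthwise, its x, y axes as the saw's at the start; too wide to come up through the throat. Origin: middle of its underside. Which slot it lies in, and where, varies; there may be two in one slot; may be absent.
- offcutD: brown resin offcut, 60 long (its own y) by 23 wide by 11 high, lying flat in the undercut head of a slot, lengthwise, its x, y axes as the saw's at the start; too wide to come up through the throat. Origin: middle of its underside. Which slot it lies in, and where, varies; there may be two in one slot; may be absent.
- block0: finished sample block, sawn resin-set soil in brown bands, 66 long (x) by 40 wide (y) by 42 high, about 0.12 to 0.24 kg; origin: middle of its underside. Starts in the catch tray, long side roughly along saw x; may be absent.
- block1: finished sample block, sawn resin-set soil in brown bands, 66 long (x) by 40 wide (y) by 42 high, about 0.12 to 0.24 kg; origin: middle of its underside. Starts in the catch tray, long side roughly along saw x; may be absent.
- block2: finished sample block, sawn resin-set soil in brown bands, 66 long (x) by 40 wide (y) by 42 high, about 0.12 to 0.24 kg; origin: middle of its underside. Starts in the catch tray, long side roughly along saw x; may be absent.
- block3: finished sample block, sawn resin-set soil in brown bands, 66 long (x) by 40 wide (y) by 42 high, about 0.12 to 0.24 kg; origin: middle of its underside. Starts in the catch tray, long side roughly along saw x; may be absent.
- bottle: bystander, leave alone: brown glass bottle with blue cap, 86 across, 190 high; origin: middle of its underside
- jar: bystander, leave alone: white jar, 50 across, 75 high; origin: middle of its underside
- rack: bystander, leave alone: orange tube rack, 100 by 200 by 55 high; origin: middle of its underside
Mind the look-alikes: they are no part of the job. Leave any pink or yellow look-alike of the block0 alone. Leave any blue look-alike of the block1 alone.

How it is judged (in metres and radians):
On the way, in this order (a step that is already met when the one before it is completed fails the run):
1. the isolator is off (value of joint isolator below 0.15 rad), for 0.2 s.
2. every offcut lies in the chip pan, the isolator still off (y of offcutA in the frame of saw between -0.1 and 0.01 m and z of each of offcutA, offcutB, offcutC, offcutD in the frame of saw below 0.06 m and x of offcutA in the frame of saw between -0.12 and 0.12 m and y of offcutB in the frame of saw between -0.1 and 0.01 m and x of offcutB in the frame of saw between -0.12 and 0.12 m and y of offcutC in the frame of saw between -0.1 and 0.01 m and x of offcutC in the frame of saw between -0.12 and 0.12 m and y of offcutD in the frame of saw between -0.1 and 0.01 m and x of offcutD in the frame of saw between -0.12 and 0.12 m and value of joint isolator below 0.15 rad), for 0.2 s.
3. every finished block is in the tote and the scraper is back on its rest, let go, the isolator still off (x of block0 in the frame of tote between -0.105 and 0.105 m and y of block0 in the frame of tote between -0.08 and 0.08 m and z of each of block0, block1, block2, block3 in the frame of tote below 0.06 m and x of block1 in the frame of tote between -0.105 and 0.105 m and y of block1 in the frame of tote between -0.08 and 0.08 m and x of block2 in the frame of tote between -0.105 and 0.105 m and y of block2 in the frame of tote between -0.08 and 0.08 m and x of block3 in the frame of tote between -0.105 and 0.105 m and y of block3 in the frame of tote between -0.08 and 0.08 m and distance between scraper and rest below 0.012 m and angle between scraper's own z axis and vertical below 0.15 rad and contact force between the fingers and scraper below 0.1 N and value of joint isolator below 0.15 rad), for 0.2 s.
4. the isolator is on again (value of joint isolator above 1.05 rad), for 0.2 s.
At the end, for the whole second after the job is handed in: Isolator on (within 0.15 rad of its end); every offcut in the chip pan, below z = 60 mm; every finished block inside the tote's walls, its underside less than 60 mm above the tote's; the scraper on its rest within 12 mm, upright within 0.15 rad and let go; all at rest (value of joint isolator above 1.05 rad and y of offcutA in the frame of saw between -0.1 and 0.01 m and z of each of offcutA, offcutB, offcutC, offcutD in the frame of saw below 0.06 m and x of offcutA in the frame of saw between -0.12 and 0.12 m and y of offcutB in the frame of saw between -0.1 and 0.01 m and x of offcutB in the frame of saw between -0.12 and 0.12 m and y of offcutC in the frame of saw between -0.1 and 0.01 m and x of offcutC in the frame of saw between -0.12 and 0.12 m and y of offcutD in the frame of saw between -0.1 and 0.01 m and x of offcutD in the frame of saw between -0.12 and 0.12 m and x of block0 in the frame of tote between -0.105 and 0.105 m and y of block0 in the frame of tote between -0.08 and 0.08 m and z of each of block0, block1, block2, block3 in the frame of tote below 0.06 m and x of block1 in the frame of tote between -0.105 and 0.105 m and y of block1 in the frame of tote between -0.08 and 0.08 m and x of block2 in the frame of tote between -0.105 and 0.105 m and y of block2 in the frame of tote between -0.08 and 0.08 m and x of block3 in the frame of tote between -0.105 and 0.105 m and y of block3 in the frame of tote between -0.08 and 0.08 m and distance between scraper and rest below 0.012 m and angle between scraper's own z axis and vertical below 0.15 rad and contact force between the fingers and scraper below 0.1 N and linear speed of each of offcutA, offcutB, offcutC, offcutD, block0, block1, block2, block3, scraper below 0.03 m/s); the robot touches nothing.
It fails at once if an offcut is pushed with the scraper while the isolator is not off (value of joint isolator above 0.4 rad and (contact force between scraper and offcutA above 0.3 N or contact force between scraper and offcutB above 0.3 N or contact force between scraper and offcutC above 0.3 N or contact force between scraper and offcutD above 0.3 N)).
It fails at once if the fingers push an offcut (contact force between the fingers and offcutA above 0.5 N or contact force between the fingers and offcutB above 0.5 N or contact force between the fingers and offcutC above 0.5 N or contact force between the fingers and offcutD above 0.5 N).
It fails at once if a bystander (bottle, jar, rack) is moved more than 30 mm or knocked over (distance of any of bottle, jar, rack from where it was at the start of the episode above 0.03 m or angle between any of bottle, jar, rack's own z axis and vertical above 0.5 rad).
Of offcutA, offcutB, offcutC, offcutD only 2 to 4 are there at a start; the rules pass over those that are not, and their reading is None.
Of block0, block1, block2, block3 only 3 to 4 are there at a start; the rules pass over those that are not, and their reading is None.
At some moment in a run one of block0, block1, block2, block3 may be knocked a few centimetres aside while the robot is not near it.
It also fails if it takes over 210 s, if anything falls off the work surface, if the arm or the gripper's body presses on something with over 40 N, if the wrist force passes 120 N, or if a joint passes its speed limit or range.

## Working session

There is one attempt and no reset: what is moved stays moved. The work goes in short steps, Python scripts to look and compute and a tool call to move; the robot and the scene stay as the last step left them, time stands still between calls to the robot, and variables do not carry over. Pictures are saved under pics/ and viewed, and the job is handed in when it is done.

Besides the shell and the picture viewer there is one more tool, called after "Request:" by a JSON object that holds its "name" and its "arguments", one argument or row to a line. play_rows: Moves the arm, as the interface text tells. Its arguments: {"type":"object","properties":{"series":{"type":"string"},"claw":{"type":"number"},"force":{"type":"number"}},"required":["series"]}

```bash
ls; mkdir -p pics; python3 - <<'E'
from workcell import *
import cv2
s=read_state(); print({k:(v if not hasattr(v,'tolist') else v.tolist()) for k,v in s.items()})
for n in ("scene","top","wrist"):
    d=snapshot(n); cv2.imwrite(f"pics/{n}0.png",d["image"][:,:,::-1]); print(n,{k:v for k,v in d.items() if k!="image"})
E
```

```text
pics
{'t': 0.0, 'joint_pos': [-68.06114650254354, 26.898481299282725, -2.7848213654734795, 87.87204895285831, 1.3805823352390378, 65.37633683259884, -4.715876199236916], 'joint_velocities': [0.12723512125727146, -0.0346741312288972, 0.04127185477846683, -0.016441896131583648, 0.014916488792627998, -0.016685603860654204, -0.007942854008145029], 'joint_efforts': [-0.00020336592569947243, -50.79911470413208, -0.08118503261357546, -23.61591875553131, -0.06150063592940569, 0.037969525437802076, 0.00018109863049176056], 'position': [269.9248061338176, 618.0317674871343, 221.49802174430502], 'tool_rot': [[-0.9164117008827669, 0.4002362539356073, -0.0007317928300835117], [0.40023691769656444, 0.9164098610864424, -0.0018374483069059863], [-6.479126139545919e-05, -0.0019767496349208952, -0.9999980441295739]], 'ft_force': [-0.5745088463603996, -1.0211018443931243, -0.39749362727729487], 'torque': [0.03753347385678395, -0.002705570836190856, 0.010018583170498595], 'gripper_width': 0.9998210616510085}
scene {'vertical_fov': 42.92181043913273, 'cx': 253.20221333633026, 'cy': 194.20347738463164, 'origin': array([1622.23377232,  309.54751122, 1051.88609172]), 'attitude': array([[-0.36427285,  0.5887841 , -0.72155289],
       [ 0.93128968,  0.23212764, -0.28074239],
       [ 0.00219572, -0.77424159, -0.63288636]])}
top {'vertical_fov': 54.928660916394335, 'cx': 251.973145691098, 'cy': 194.51342695206688, 'origin': array([ 410.50349647,  -85.86051849, 1135.91802201]), 'attitude': array([[ 0.00856641, -0.99000054,  0.14080325],
       [-0.99993436, -0.00955225, -0.00632717],
       [ 0.00760889, -0.14073981, -0.99001738]])}
wrist {'vertical_fov': 58.720639552389116, 'cx': 254.15517228546062, 'cy': 193.40739664967137, 'origin': array([206.44699579, 645.0732287 , 383.0249322 ]), 'attitude': array([[ 0.39967432,  0.88603257,  0.23496109],
       [ 0.91665415, -0.38565825, -0.10494231],
       [-0.00236763,  0.2573208 , -0.96632313]])}
```

View pics/scene0.png

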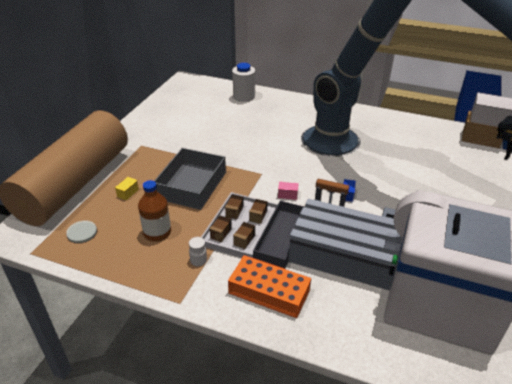

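View pics/top0.png

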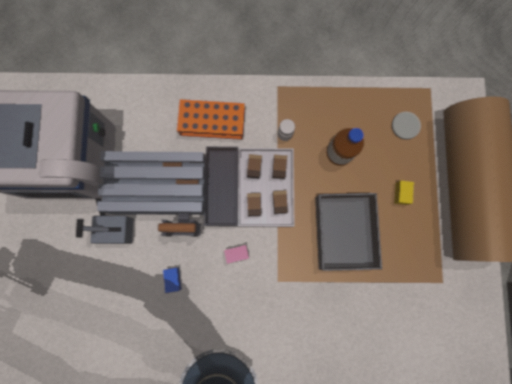

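View pics/wrist0.png

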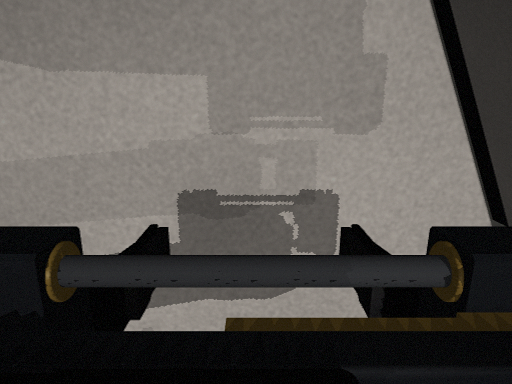

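```bash
cat > h.py <<'E'
from workcell import *
import numpy as np, cv2, json, os
def cam(n):
    d=snapshot(n); return d
def foc(d): return d["image"].shape[0]/2/np.tan(np.radians(d["vertical_fov"]/2))
def proj(d,P):
    p=(np.atleast_2d(P)-d["origin"])@d["attitude"]; f=foc(d)
    return np.c_[d["cx"]+f*p[:,0]/p[:,2], d["cy"]+f*p[:,1]/p[:,2]]
def back(d,u,v,z):
    f=foc(d); r=d["attitude"]@np.array([(u-d["cx"])/f,(v-d["cy"])/f,1.]); o=d["origin"]
    return o+r*(z-o[2])/r[2]
def crop(d,x0,y0,x1,y1,s,name):
    im=d["image"][y0:y1,x0:x1,::-1]; im=cv2.resize(im,None,fx=s,fy=s,interpolation=cv2.INTER_CUBIC); cv2.imwrite(name,im)
E
python3 - <<'E'
from h import *
d=cam("top"); crop(d,70,80,300,250,3.4,"pics/top1.png")
for n in ["saw","tote","scraper","isolator","isolator_grip","rest","tray","pan","slot0","slot1","slot2","housing","block0","offcutA","bottle","jar","rack"]:
    try: print(n,[(round(r["p"],2),np.round(r["pixel"],1).tolist(),int(r["mask"].sum())) for r in trace("top",n)])
    except Exception as e: print(n,e)
E
```

```text
saw [(0.95, [174.5, 112.1], 25172)]
tote []
scraper [(0.64, [166.5, 249.9], 309), (0.62, [225.9, 177.5], 387)]
isolator [(0.56, [227.0, 77.2], 228), (0.56, [174.9, 107.8], 24456)]
isolator_grip [(0.77, [224.8, 83.3], 270), (0.18, [173.4, 111.4], 24875)]
rest [(0.84, [174.6, 111.2], 24917), (0.62, [166.5, 251.6], 314)]
tray [(0.56, [174.0, 111.0], 25279), (0.17, [226.3, 83.1], 277)]
pan [(0.67, [175.0, 108.3], 24789)]
slot0 [(0.82, [172.9, 110.2], 24945)]
slot1 [(0.82, [172.9, 110.2], 24945)]
slot2 [(0.82, [172.9, 110.2], 24945)]
housing []
block0 [(0.89, [255.4, 236.7], 291), (0.83, [280.2, 168.4], 373), (0.64, [166.1, 249.9], 325), (0.61, [190.4, 402.4], 449), (0.59, [200.9, 277.6], 340), (0.59, [169.5, 274.3], 303), (0.53, [203.0, 251.0], 353)]
offcutA [(0.45, [166.7, 171.0], 100)]
bottle [(0.92, [145.3, 348.8], 1062), (0.28, [226.8, 176.0], 306)]
jar [(0.83, [129.7, 281.5], 250)]
rack [(0.64, [117.6, 210.7], 2391)]
```

View pics/top1.png

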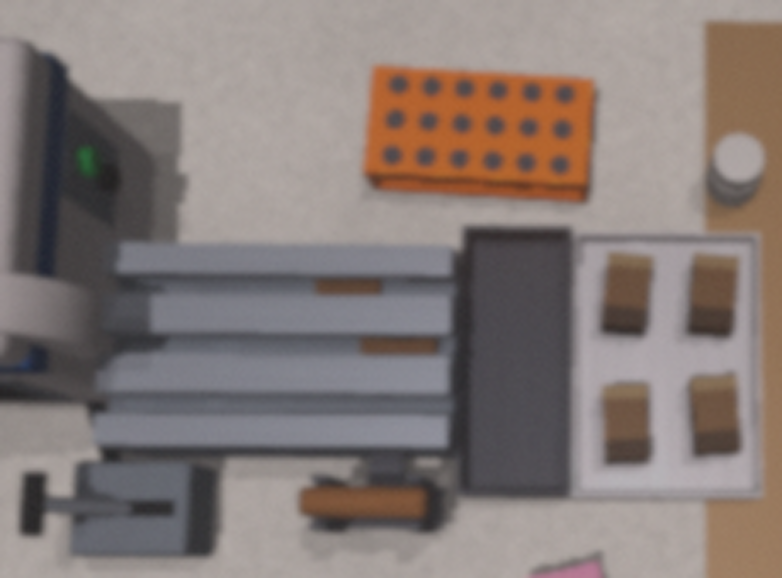

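```bash
python3 - <<'E'
from h import *
from scipy.optimize import least_squares
d=cam("top")
uv=np.array([(762,233),(760,497),(467,228),(463,495),(454,247),(449,446)])/3.4+[70,80]
S=np.array([(120,-268,27),(-120,-268,27),(120,0,45),(-120,0,45),(85,0,110),(-85,0,110)],float)
def tw(p,S):
    c,s=np.cos(p[2]),np.sin(p[2]); R=np.array([[c,-s,0],[s,c,0],[0,0,1]]); return S@R.T+[p[0],p[1],0]
r=least_squares(lambda p:(proj(d,tw(p,S))-uv).ravel(),[500,100,0],x_scale=[100,100,.1],loss="soft_l1")
print(r.x,np.degrees(r.x[2])); print((proj(d,tw(r.x,S))-uv).round(2))
json.dump(list(r.x),open("saw.json","w"))
# overlay all on scene and top
pts={}
for x in(-50,0,50):
  for sx in(-9,9): pts[(x,sx)]=[(x+sx,0,110),(x+sx,290,110)]
pts['o']=[(-85,0,110),(85,0,110),(85,290,110),(-85,290,110),(-85,0,110)]
pts['tr']=[(-120,-268,27),(120,-268,27),(120,-100,27),(-120,-100,27),(-120,-268,27)]
pts['pan']=[(-120,-98,45),(120,-98,45),(120,0,45),(-120,0,45)]
pts['rest']=[(-132,10,137),(-132,110,137)]
pts['iso']=[(-135,270,70),(-135,270+88*np.sin(.6),70+88*np.cos(.6))]
for n,b,s in(("top",(70,80,300,250),3.4),("scene",(180,150,440,310),3)):
    d=cam(n); x0,y0,x1,y1=b
    im=cv2.resize(d["image"][y0:y1,x0:x1,::-1],None,fx=s,fy=s,interpolation=cv2.INTER_CUBIC)
    for k,v in pts.items():
        q=((proj(d,tw(r.x,np.array(v,float)))-[x0,y0])*s).round().astype(int)
        cv2.polylines(im,[q.reshape(-1,1,2)],False,(0,255,0) if k!='o' else (0,0,255),1)
    cv2.imwrite(f"pics/{n}_ov.png",im)
E
```

```text
[5.91719869e+02 4.56051645e+01 4.09789004e-03] 0.23479180396953506
[[-0.01  0.05]
 [ 1.51  0.25]
 [-0.72 -0.61]
 [-1.32  0.06]
 [ 0.24 -0.41]
 [ 0.31  0.54]]
```

View pics/top_ov.png

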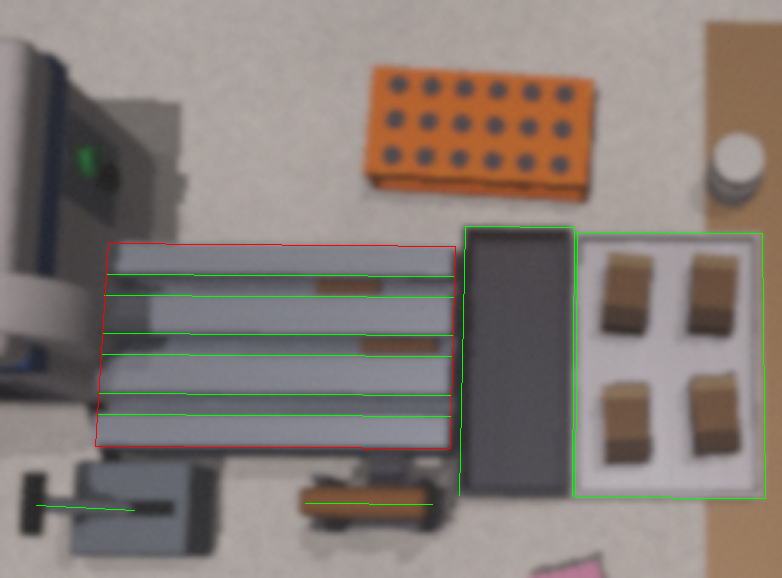

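View pics/scene_ov.png

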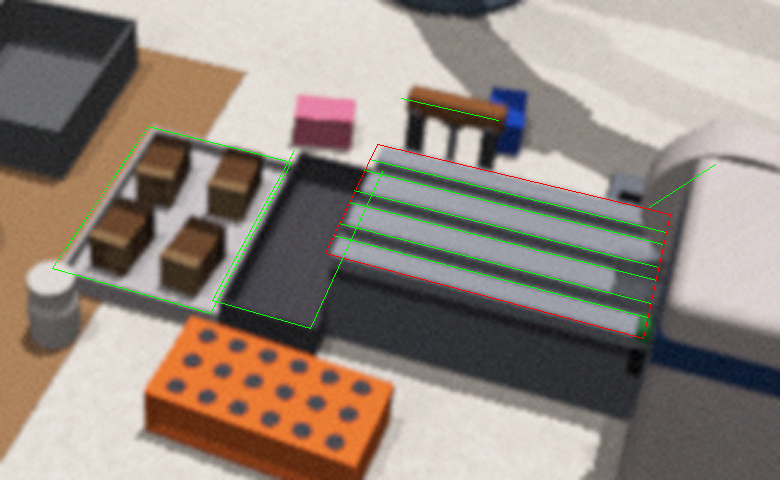

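```bash
python3 - <<'E'
import workcell; print([k for k in dir(workcell) if k[0]!='_'])
print(getattr(workcell,'tcp_to_grasp',None))
E
cat >> h.py <<'E'
from scipy.spatial.transform import Rotation as Ro
P=np.array(json.load(open("saw.json")))
def Rs(): c,s=np.cos(P[2]),np.sin(P[2]); return np.array([[c,-s,0],[s,c,0],[0,0,1]])
def w(S): return Rs()@np.array(S,float)+[P[0],P[1],0]
def s_(W): return Rs().T@(np.array(W,float)-[P[0],P[1],0])
# orientations in saw frame. A: jaws along saw y ; B: jaws along saw x
RA=np.array([[-1,0,0],[0,1,0],[0,0,-1.]])
def Rz(a): a=np.radians(a); return np.array([[np.cos(a),-np.sin(a),0],[np.sin(a),np.cos(a),0],[0,0,1]])
def plan(wps,yaw=0,R=None):
    """wps saw-frame TCP points; yaw extra deg about saw z from RA"""
    st=read_state(); p=np.array(st["position"]); T=np.array(st["tool_rot"])
    Rt=Rs()@Rz(yaw)@RA if R is None else R
    rv=Ro.from_matrix(T.T@Rt).as_rotvec(degrees=True)
    print("t",round(st["t"],2),"saw pos",s_(p).round(1),"ft",np.round(st["ft_force"],1),"w",round(st["gripper_width"],3),"j",np.round(st["joint_pos"],0))
    for q in wps: print(q,"->",(T.T@(w(q)-p)).round(1),"rot",rv.round(2))
E
python3 - <<'E'
from h import *
plan([(-135,365,220),(-135,365,138)])
E
```

```text
['IKError', 'hand_in', 'read_state', 'snapshot', 'tcp_to_grasp', 'trace']
18.700000000000003
t 1.2 saw pos [-319.2  574.3  222.6] ft [-0.5 -0.1 -0.8] w 0.999 j [-68.  27.  -3.  88.   1.  65.  -5.]
(-135, 365, 220) -> [-253.1 -117.1    2.6] rot [  0.    -0.   -23.83]
(-135, 365, 138) -> [-253.1 -117.1   84.6] rot [  0.    -0.   -23.83]
```

Request:
{"name": "play_rows", "arguments": {
  "series": "-253 -117 3 0 0 -23.8;-253 -117 3 0 0 -23.8;-253 -117 3 0 0 -23.8;-253 -117 3 0 0 -23.8;-253 -117 3 0 0 -23.8;-253 -117 3 0 0 -23.8;-253 -117 3 0 0 -23.8;-253 -117 3 0 0 -23.8;-253 -117 3 0 0 -23.8;-253 -117 3 0 0 -23.8",
  "claw": 1,
  "force": 20
}}

```text
t: 2.03
position: [454.5, 410.9, 219.6]
tool_rot: [[-1.0, -0.004, -0.001], [-0.004, 1.0, 0.001], [0.001, 0.001, -1.0]]
ft_force: [-0.4, 0.1, -0.0]
gripper_width: 0.324
```

```bash
python3 - <<'E'
from h import *
plan([(-135,365,138),(-135,350,138),(-135,260,138),(-135,245,145)])
d=cam("wrist"); crop(d,0,0,512,384,1.5,"pics/w1.png")
E
```

```text
t 2.03 saw pos [-135.7  365.8  219.6] ft [-0.4  0.1 -0. ] w 0.324 j [-43.  21.  -4.  97.   2.  62.  43.]
(-135, 365, 138) -> [-0.7 -0.9 81.6] rot [ 0.05 -0.03  0.01]
(-135, 350, 138) -> [ -0.7 -15.9  81.6] rot [ 0.05 -0.03  0.01]
(-135, 260, 138) -> [  -0.7 -105.9   81.5] rot [ 0.05 -0.03  0.01]
(-135, 245, 145) -> [  -0.7 -120.9   74.5] rot [ 0.05 -0.03  0.01]
```

View pics/w1.png

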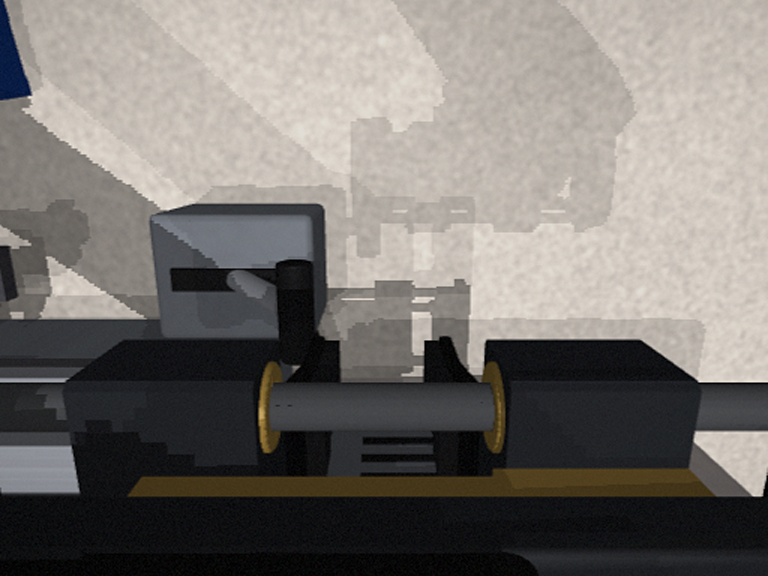

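```bash
python3 - <<'E'
from h import *
d=cam("wrist")
for q in [(-160,320,143),(-110,320,143),(-135,270,75),(-135-40,270-50,75),(-175,320,75),(-135,365,138)]: print(q,(proj(d,w(q))*1.5).round())
E
```

```text
(-160, 320, 143) [[286. 254.]]
(-110, 320, 143) [[290. 353.]]
(-135, 270, 75) [[226. 273.]]
(-175, 220, 75) [[137. 207.]]
(-175, 320, 75) [[305. 208.]]
(-135, 365, 138) [[381. 302.]]
```

Request:
{"name": "play_rows", "arguments": {
  "series": "-1 -1 40 0 0 0;-1 -1 81 0 0 0;-1 -1 81 0 0 0;-1 -1 81 0 0 0;-1 -1 81 0 0 0;-1 -1 81 0 0 0"
}}

```text
t: 2.63
position: [455.6, 412.7, 141.3]
tool_rot: [[-1.0, -0.007, 0.003], [-0.007, 1.0, 0.004], [-0.003, 0.004, -1.0]]
ft_force: [0.1, 0.4, -0.0]
gripper_width: 0.002
```

Request:
{"name": "play_rows", "arguments": {
  "series": "0 -20 0 0 0 0;0 -35 0 0 0 0;0 -50 0 0 0 0;0 -65 0 0 0 0;0 -80 0 0 0 0;0 -95 0 0 0 0;0 -105 0 0 0 0;0 -105 0 0 0 0"
}}

```text
t: 3.3
position: [456.7, 303.8, 140.6]
tool_rot: [[-1.0, -0.003, 0.002], [-0.003, 1.0, 0.002], [-0.002, 0.002, -1.0]]
ft_force: [-0.8, -1.1, -1.3]
gripper_width: 0.006
```

```bash
python3 - <<'E'
from h import *
plan([(-135,260,138),(-135,245,145)])
d=cam("top"); crop(d,70,180,230,260,4,"pics/t2.png")
E
```

```text
t 3.3 saw pos [-133.9  258.7  140.6] ft [-0.8 -1.1 -1.3] w 0.006 j [-36.  20.  -3. 110.   1.  50.  51.]
(-135, 260, 138) -> [1.1 1.2 2.6] rot [ 0.1   0.1  -0.05]
(-135, 245, 145) -> [  1.  -13.7  -4.5] rot [ 0.1   0.1  -0.05]
```

View pics/t2.png

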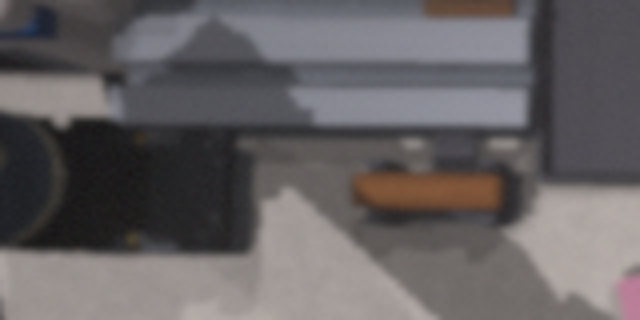

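Request:
{"name": "play_rows", "arguments": {
  "series": "1 20 -30 0 0 0;1 20 -70 0 0 0;1 20 -110 0 0 0;1 20 -150 0 0 0;1 20 -170 0 0 0"
}}

```text
t: 3.77
position: [456.3, 327.5, 316.1]
tool_rot: [[-1.0, -0.006, 0.008], [-0.006, 1.0, 0.009], [-0.008, 0.009, -1.0]]
ft_force: [0.5, 0.6, 0.8]
gripper_width: 0.009
```

```bash
python3 - <<'E'
from h import *
plan([(0,110,310),(0,20,310)],-90)
E
```

```text
t 3.77 saw pos [-134.3  282.5  316.1] ft [0.5 0.6 0.8] w 0.009 j [-37.  12.  -3.  97.   1.  71.  50.]
(0, 110, 310) -> [-133.9 -172.8    5.7] rot [ 7.500e-01 -3.000e-02  9.013e+01]
(0, 20, 310) -> [-133.7 -262.8    4.9] rot [ 7.500e-01 -3.000e-02  9.013e+01]
```

Request:
{"name": "play_rows", "arguments": {
  "series": "-134 -173 5 0 0 90;-134 -173 5 0 0 90;-134 -173 5 0 0 90;-134 -173 5 0 0 90;-134 -173 5 0 0 90;-134 -173 5 0 0 90;-134 -173 5 0 0 90;-134 -173 5 0 0 90;-134 -173 5 0 0 90;-134 -173 5 0 0 90;-134 -173 5 0 0 90;-134 -173 5 0 0 90",
  "claw": -1
}}

```text
t: 4.77
position: [591.4, 156.6, 310.3]
tool_rot: [[-0.071, 0.997, 0.007], [0.997, 0.071, 0.009], [0.008, 0.008, -1.0]]
ft_force: [0.5, -0.8, -0.8]
gripper_width: 0.834
```

```bash
python3 - <<'E'
from h import *
plan([(0,110,310),(-132,10,260)],-90)
d=cam("wrist"); crop(d,0,0,512,384,1.5,"pics/w3.png")
d=cam("top"); crop(d,70,180,230,260,4,"pics/t3.png")
E
```

```text
t 4.77 saw pos [1.000e-01 1.110e+02 3.103e+02] ft [ 0.5 -0.8 -0.8] w 0.834 j [-32.  17.  17.  91.  -6.  72. -10.]
(0, 110, 310) -> [-1.  -0.2  0.3] rot [ 0.42 -0.49  3.84]
(-132, 10, 260) -> [ -92.3 -139.    48.5] rot [ 0.42 -0.49  3.84]
```

View pics/w3.png

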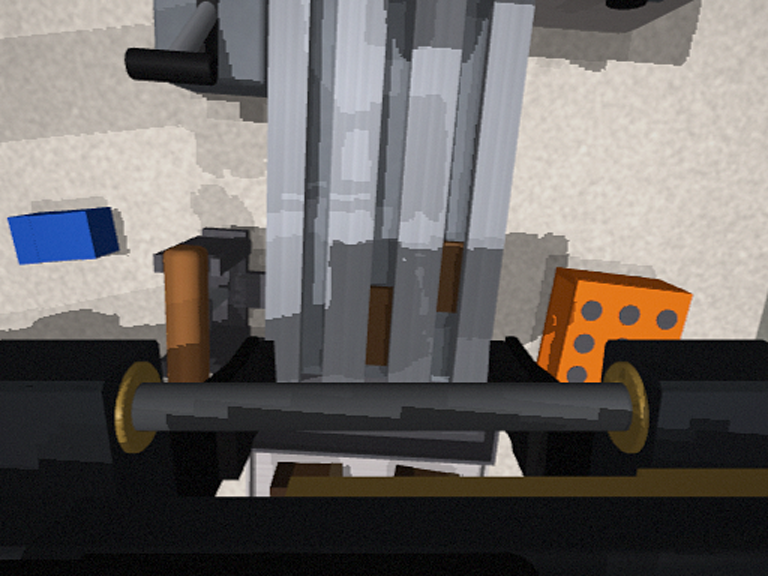

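View pics/t3.png

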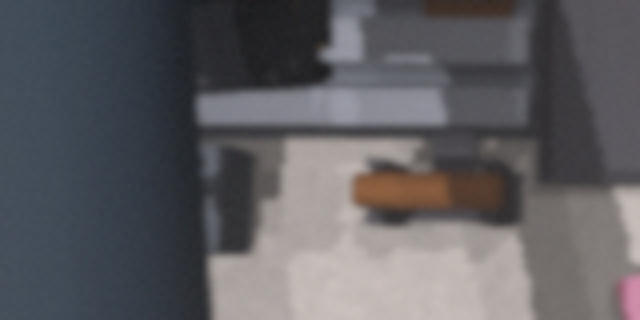

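```bash
cat > ov.py <<'E'
from h import *
def ov(n,name,b=None,s=1.5,extra=()):
    d=cam(n)
    x0,y0,x1,y1=b or (0,0,512,384)
    pts=[]
    for x in(-50,0,50):
      for sx in(-9,9): pts.append([(x+sx,0,110),(x+sx,290,110)])
    pts.append([(-85,0,110),(85,0,110),(85,290,110),(-85,290,110),(-85,0,110)])
    pts.append([(-120,-268,27),(120,-268,27),(120,-100,27),(-120,-100,27),(-120,-268,27)])
    pts.append([(-132-12,10,150),(-132+12,10,150),(-132+12,110,150),(-132-12,110,150),(-144,10,150)])
    pts+=list(extra)
    im=cv2.resize(d["image"][y0:y1,x0:x1,::-1],None,fx=s,fy=s,interpolation=cv2.INTER_CUBIC)
    for v in pts:
        v=np.array(v,float); v=np.array([v[0]+(v[i+1]-v[i])*t+v[i]-v[0] for i in range(len(v)-1) for t in np.linspace(0,1,30)])
        W=np.array([w(q) for q in v]); dep=(W-d["origin"])@d["attitude"][:,2]
        q=((proj(d,W[dep>50])-[x0,y0])*s).round().astype(int)
        if len(q): cv2.polylines(im,[q.reshape(-1,1,2)],False,(0,255,0),1)
    cv2.imwrite(name,im); return d
E
python3 - <<'E'
from ov import *
ov("wrist","pics/w4.png")
E
```

```text
(no output)
```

View pics/w4.png

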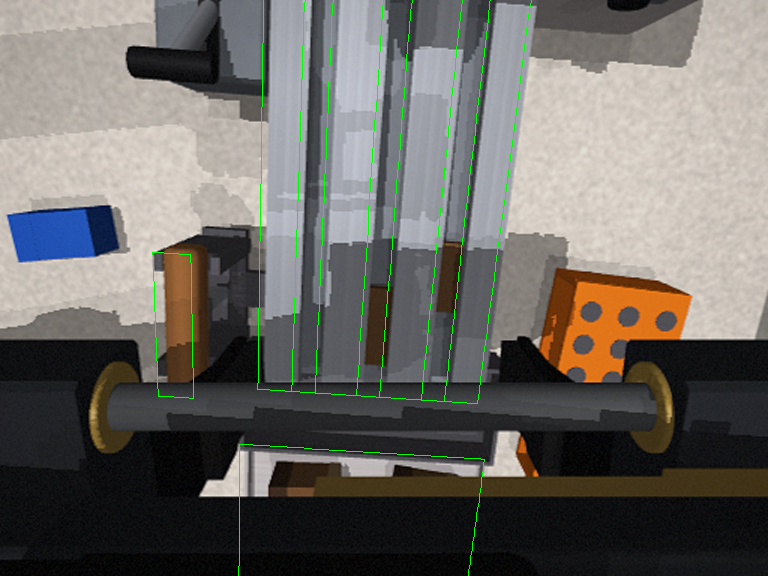

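Request:
{"name": "play_rows", "arguments": {
  "series": "-42 0 0 0 0 4;-84 0 0 0 0 4;-126 0 0 0 0 4;-150 -7 -10 0 0 4;-150 -10 -10 0 0 4;-150 -10 -10 0 0 4"
}}

```text
t: 5.42
position: [593.2, 4.2, 319.8]
tool_rot: [[-0.009, 1.0, 0.008], [1.0, 0.009, 0.009], [0.009, 0.008, -1.0]]
ft_force: [-0.8, 0.3, 0.6]
gripper_width: 1.0
```

```bash
python3 - <<'E'
from ov import *
plan([(-132,10,260)],-90)
import pickle
d=ov("wrist","pics/w5.png"); pickle.dump(d,open("w5.pkl","wb"))
crop(d,100,0,370,200,2.96,"pics/w5c.png")
E
```

```text
t 5.42 saw pos [  1.4 -41.4 319.8] ft [-0.8  0.3  0.6] w 1.0 j [-21.  15.  21.  93.  -6.  72.   2.]
(-132, 10, 260) -> [  51.6 -133.6   59.2] rot [ 0.48 -0.51  0.28]
```

View pics/w5.png

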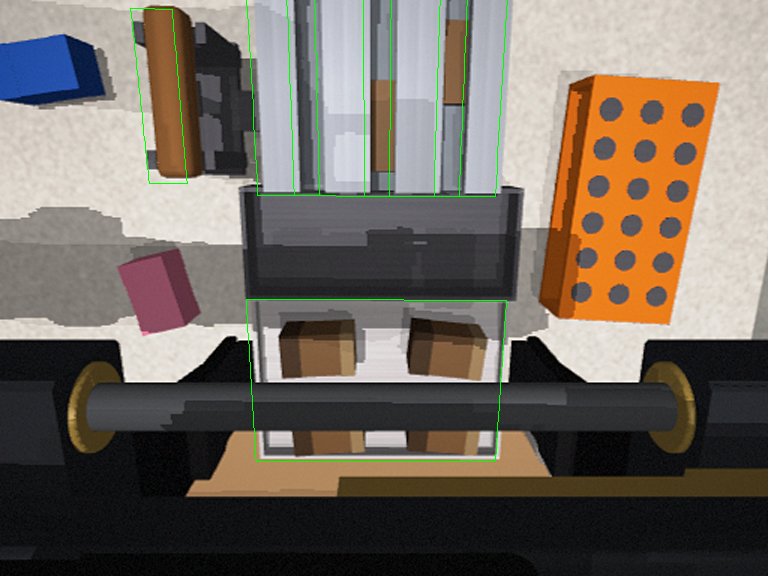

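View pics/w5c.png

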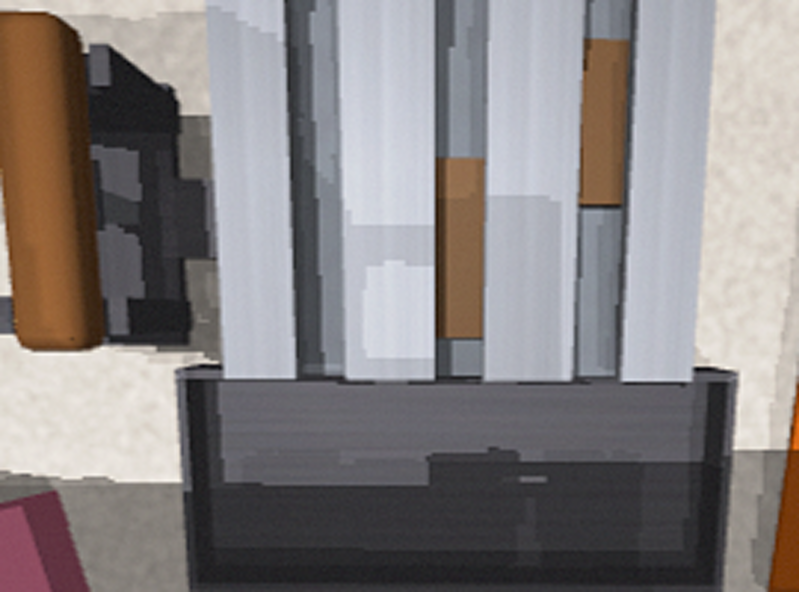

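```bash
cat > fit.py <<'E'
from h import *
import pickle
from scipy.optimize import least_squares
dw=pickle.load(open("w5.pkl","rb")); dt=cam("top")
c=lambda u,v:(u/2.96+100,v/2.96)
W=[((-85,0,110),c(223,379)),((85,0,110),c(692,381)),((-59,0,110),c(296,379)),((-41,0,110),c(346,380)),((-9,0,110),c(435,379)),((9,0,110),c(486,380)),((41,0,110),c(574,380)),((59,0,110),c(622,381)),
((-132,10,150),c(62,345)),((-132,110,150),(112.5,6)),((-120,-268,27),(258/1.5,458/1.5)),((120,-268,27),(499/1.5,458/1.5)),((-120,-98,45),(242/1.5,297/1.5)),((120,-98,45),(517/1.5,300/1.5)),((-120,0,45),c(180,368)),((120,0,45),c(735,372))]
t=lambda u,v:(u/3.4+70,v/3.4+80)
T=[((120,-268,27),t(762,233)),((-120,-268,27),t(760,497)),((120,0,45),t(467,228)),((-120,0,45),t(463,495)),((85,0,110),t(454,247)),((-85,0,110),t(449,446)),((-132,10,150),t(427,503)),((-132,110,150),t(301,500))]
def tw(p,S):
    cc,s=np.cos(p[2]),np.sin(p[2]); R=np.array([[cc,-s,0],[s,cc,0],[0,0,1]]); return S@R.T+[p[0],p[1],0]
def corr(d,e):
    A=d["attitude"]; return dict(d,origin=d["origin"]+A@e[:3],attitude=A@Ro.from_rotvec(e[3:]/100).as_matrix())
def res(q):
    r=[]
    for D,e,L in((dw,q[3:9],W),(dt,q[9:15],T)):
        S=np.array([a for a,_ in L],float); U=np.array([b for _,b in L])
        r.append(((proj(corr(D,e),tw(q,S))-U)/1.0).ravel())
    pr=q[3:].copy(); pr[[0,1,2,6,7,8]]/=2; pr[[3,4,5,9,10,11]]/=0.6
    return np.r_[r[0],r[1],pr]
q0=np.r_[P,np.zeros(12)]
r=least_squares(res,q0,x_scale=np.r_[100,100,.1,np.ones(12)])
print("saw",r.x[:3].round(4)); print("wrist corr",r.x[3:9].round(2)); print("top",r.x[9:].round(2))
n=2*len(W); print(r.fun[:n].reshape(-1,2).round(1).tolist()); print(r.fun[n:-12].reshape(-1,2).round(1).tolist())
J=r.jac; C=np.linalg.inv(J.T@J); print("sd",np.sqrt(np.diag(C))[:9].round(3))
E
python3 fit.py
```

```text
saw [ 5.969736e+02  4.996510e+01 -1.100000e-03]
wrist corr [-0.31  1.56 -4.96  0.69  0.14 -0.11]
top [-0.27 -0.44 -0.61  0.38 -0.34  0.21]
[[2.0, -0.7], [-0.1, 0.5], [1.3, -0.4], [1.1, -0.5], [0.5, 0.2], [-0.2, 0.0], [-0.6, 0.4], [-0.3, 0.2], [-1.8, 1.9], [-2.7, -2.4], [1.1, -0.6], [-1.0, 0.3], [3.0, 0.9], [-1.4, 0.6], [-0.5, -0.1], [0.7, 0.8]]
[[0.0, 0.3], [1.3, 0.4], [-0.6, -0.6], [-1.5, -0.1], [0.3, -0.5], [0.1, 0.3], [0.4, -0.4], [-0.2, 0.2]]
sd [2.485 2.344 0.005 1.916 1.879 1.024 0.362 0.423 0.497]
```

```bash
echo "[597,50,0.0]" > saw.json; python3 - <<'E'
from h import *
plan([(-132,60,260),(-132,60,190)],-90)
E
```

```text
t 5.52 saw pos [ -3.6 -42.2 318.9] ft [-0.8  0.3 -0.5] w 1.0 j [-21.  15.  21.  93.  -6.  72.   2.]
(-132, 60, 260) -> [ 103.4 -127.3   59. ] rot [ 0.4  -0.56  0.8 ]
(-132, 60, 190) -> [ 102.7 -127.8  129. ] rot [ 0.4  -0.56  0.8 ]
```

Request:
{"name": "play_rows", "arguments": {
  "series": "26 -32 15 0 0 1;51 -64 30 0 0 1;77 -95 45 0.4 -0.5 1;103 -127 80 0.4 -0.5 1;103 -127 110 0.4 -0.5 1;103 -127 119 0.4 -0.5 1;103 -127 119 0.4 -0.5 1;103 -127 119 0.4 -0.5 1"
}}

```text
t: 6.18
position: [465.7, 111.7, 199.9]
tool_rot: [[-0.0, 1.0, -0.001], [1.0, 0.0, 0.001], [0.001, -0.001, -1.0]]
ft_force: [-0.1, -0.6, 0.7]
gripper_width: 0.999
```

```bash
python3 - <<'E'
from ov import *
plan([(-132,60,119)],-90)
st=read_state(); p=np.array(st["position"]); T=np.array(st["tool_rot"])
d=ov("wrist","pics/w6.png",extra=[[s_(p-T[:,1]*40),s_(p+T[:,1]*40)],[s_(p-T[:,0]*9),s_(p+T[:,0]*9)]])
E
```

```text
t 6.18 saw pos [-131.3   61.7  199.9] ft [-0.1 -0.6  0.7] w 0.999 j [-32.  10.  16. 116.  -3.  55. -15.]
(-132, 60, 119) -> [-1.8 -0.7 80.9] rot [-0.03 -0.04  0.02]
```

View pics/w6.png

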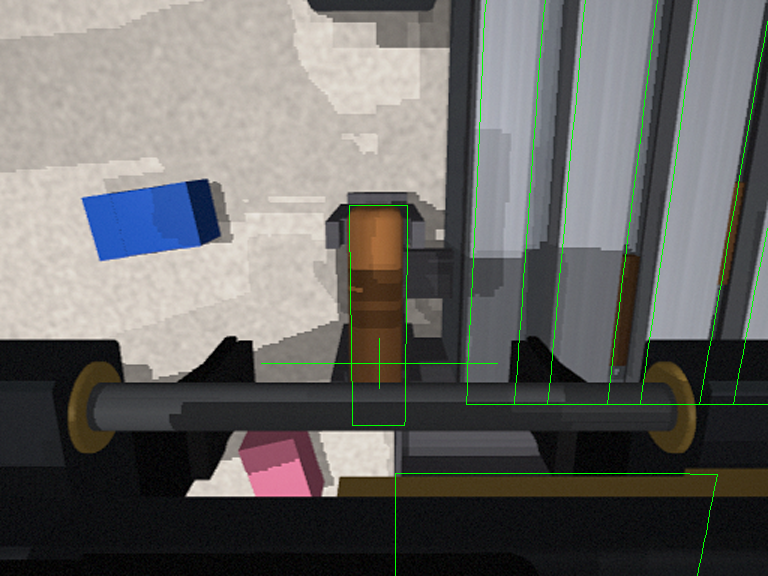

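Request:
{"name": "play_rows", "arguments": {
  "series": "-2 -1 30 0 0 0;-2 -1 60 0 0 0;-2 -1 78 0 0 0;-2 -1 79 0 0 0;-2 -1 79 0 0 0;-2 -1 79 0 0 0"
}}

```text
t: 6.73
position: [467.9, 109.8, 123.6]
tool_rot: [[0.002, 1.0, 0.005], [1.0, -0.002, 0.003], [0.003, 0.005, -1.0]]
ft_force: [-0.8, -0.4, 0.4]
gripper_width: 1.001
```

Request:
{"name": "play_rows", "arguments": {
  "series": "0 0 0 0 0 0;0 0 0 0 0 0;0 0 0 0 0 0;0 0 0 0 0 0;0 0 0 0 0 0;0 0 0 0 0 0;0 0 0 0 0 0;0 0 0 0 0 0;0 0 0 0 0 0;0 0 0 0 0 0",
  "claw": 1,
  "force": 40
}}

```text
t: 7.57
position: [467.4, 109.7, 123.4]
tool_rot: [[0.002, 1.0, 0.004], [1.0, -0.002, 0.002], [0.002, 0.004, -1.0]]
ft_force: [-1.4, 0.4, 0.8]
gripper_width: 0.323
```

```bash
python3 - <<'E'
from ov import *
plan([(-132,60,119)],-90)
d=ov("wrist","pics/w7.png")
E
```

```text
t 7.57 saw pos [-129.6   59.7  123.4] ft [-1.4  0.4  0.8] w 0.323 j [-31.  16.  15. 121.  -6.  44. -12.]
(-132, 60, 119) -> [ 0.3 -2.4  4.4] rot [ 0.22 -0.14 -0.09]
```

View pics/w7.png

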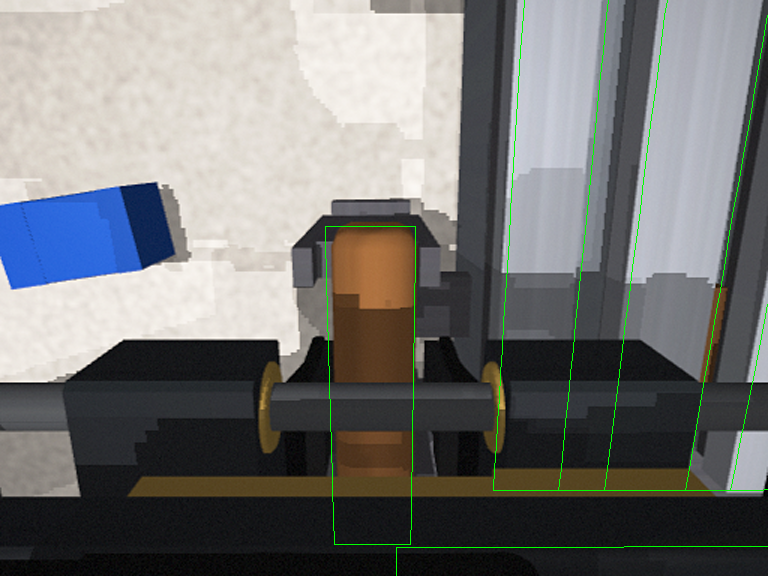

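Request:
{"name": "play_rows", "arguments": {
  "series": "0 0 0 0 0 0;0 0 0 0 0 0;0 0 0 0 0 0;0 0 0 0 0 0;0 0 0 0 0 0;0 0 0 0 0 0"
}}

```text
t: 8.12
position: [466.9, 109.7, 123.4]
tool_rot: [[0.002, 1.0, 0.003], [1.0, -0.002, 0.002], [0.002, 0.003, -1.0]]
ft_force: [-2.9, 0.4, 3.3]
gripper_width: 0.269
```

```bash
python3 - <<'E'
from ov import *
plan([(-132,60,180)],-90)
E
```

```text
t 8.12 saw pos [-130.1   59.7  123.4] ft [-2.9  0.4  3.3] w 0.269 j [-31.  16.  15. 121.  -6.  44. -12.]
(-132, 60, 180) -> [  0.5  -1.7 -56.6] rot [ 0.15 -0.13 -0.09]
```

Request:
{"name": "play_rows", "arguments": {
  "series": "0 0 -25 0 0 0;0 0 -50 0 0 0;0 0 -75 0 0 0;0 0 -75 0 0 0;0 0 -75 0 0 0"
}}

```text
t: 8.53
position: [467.6, 109.7, 199.1]
tool_rot: [[0.002, 1.0, 0.006], [1.0, -0.002, 0.003], [0.003, 0.006, -1.0]]
ft_force: [-0.2, -0.3, -2.1]
gripper_width: 0.272
```

```bash
python3 - <<'E'
from ov import *
plan([(0,150,190),(50,150,190)],-90)
d=ov("wrist","pics/w8.png")
E
```

```text
t 8.53 saw pos [-129.4   59.7  199.1] ft [-0.2 -0.3 -2.1] w 0.272 j [-32.  10.  16. 116.  -3.  54. -15.]
(0, 150, 190) -> [ 90.5 129.2  10.2] rot [ 0.33 -0.2  -0.09]
(50, 150, 190) -> [ 90.5 179.2  10.5] rot [ 0.33 -0.2  -0.09]
```

View pics/w8.png

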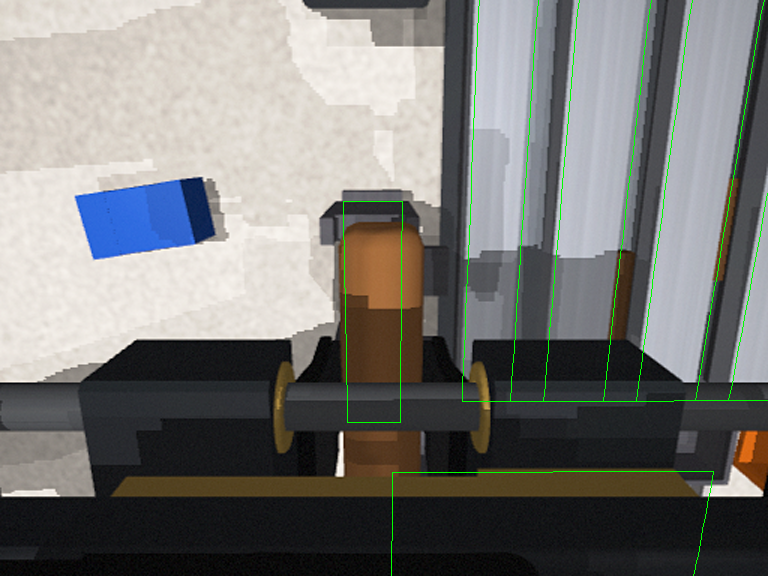

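Request:
{"name": "play_rows", "arguments": {
  "series": "20 40 0 0.3 -0.2 0;40 80 0 0.3 -0.2 0;60 120 0 0.3 -0.2 0;80 160 0 0.3 -0.2 0;90 179 2 0.3 -0.2 0;90 179 2 0.3 -0.2 0;90 179 2 0.3 -0.2 0"
}}

```text
t: 9.17
position: [645.3, 199.7, 192.5]
tool_rot: [[0.0, 1.0, -0.007], [1.0, -0.001, -0.004], [-0.004, -0.007, -1.0]]
ft_force: [-1.4, -1.5, -2.0]
gripper_width: 0.27
```

```bash
python3 - <<'E'
from ov import *
plan([(0,150,190),(50,150,190)],-90)
d=ov("wrist","pics/w9.png",(120,0,432,240),2.5)
E
```

```text
t 9.17 saw pos [ 48.3 149.7 192.5] ft [-1.4 -1.5 -2. ] w 0.27 j [-31.  29.  15.  90.  -8.  63. -14.]
(0, 150, 190) -> [  0.3 -48.2   2.9] rot [-0.42  0.21 -0.03]
(50, 150, 190) -> [0.3 1.8 2.5] rot [-0.42  0.21 -0.03]
```

View pics/w9.png

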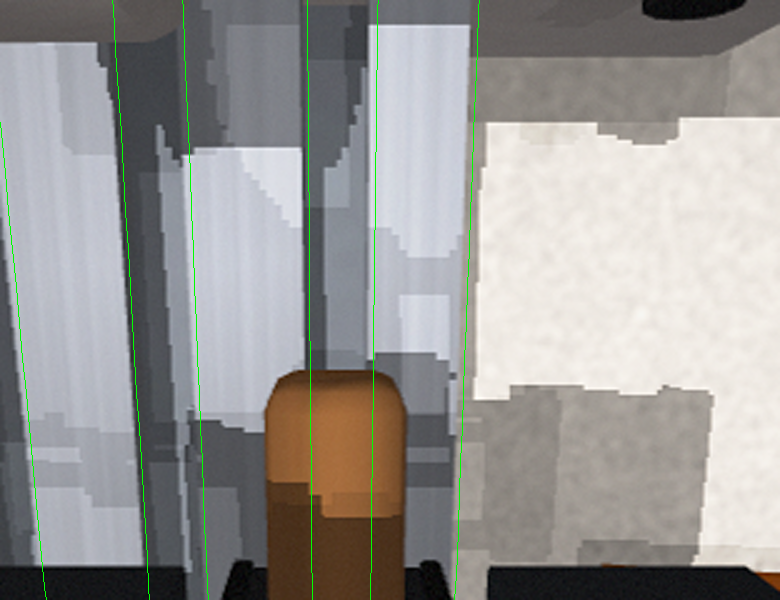

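```bash
python3 - <<'E'
from h import *
st=read_state(); p=np.array(st["position"]); T=np.array(st["tool_rot"])
d=cam("wrist")
for dy in (30,45,50):
  for dx in(-12,0,12):
    q=p+T[:,0]*dy+T[:,1]*dx-T[:,2]*26.6; u=(proj(d,q)[0]-[120,0])*2.5; print(dy,dx,u.round(1))
for S in (-9,9): print(((proj(d,w((50+S,215,110)))-[120,0])*2.5).round(1))
E
```

```text
30 -12 [258.5 499.9]
30 0 [331.5 500. ]
30 12 [404.5 500. ]
45 -12 [256.3 409.7]
45 0 [331.4 409.8]
45 12 [406.5 409.8]
50 -12 [255.6 378.5]
50 0 [331.4 378.5]
50 12 [407.2 378.6]
[[311.8 263.7]]
[[376.6 263.6]]
```

Request:
{"name": "play_rows", "arguments": {
  "series": "0 -1 10 -0.4 0.2 0;0 -1 20 -0.4 0.2 0;0 -1 28 -0.4 0.2 0;0 -1 32 -0.4 0.2 0;0 -1 32 -0.4 0.2 0"
}}

```text
t: 9.68
position: [643.1, 197.5, 162.0]
tool_rot: [[0.003, 1.0, 0.002], [1.0, -0.003, 0.0], [0.0, 0.002, -1.0]]
ft_force: [1.9, -0.8, -2.6]
gripper_width: 0.272
```

```bash
python3 - <<'E'
from ov import *
plan([(50,150,141.5)],-90)
d=ov("wrist","pics/w10.png",(120,0,432,240),2.5)
E
```

```text
t 9.68 saw pos [ 46.1 147.5 162. ] ft [ 1.9 -0.8 -2.6] w 0.272 j [-31.  30.  15.  93.  -9.  58. -14.]
(50, 150, 141.5) -> [ 2.5  3.9 20.5] rot [ 0.1  -0.01 -0.15]
```

View pics/w10.png

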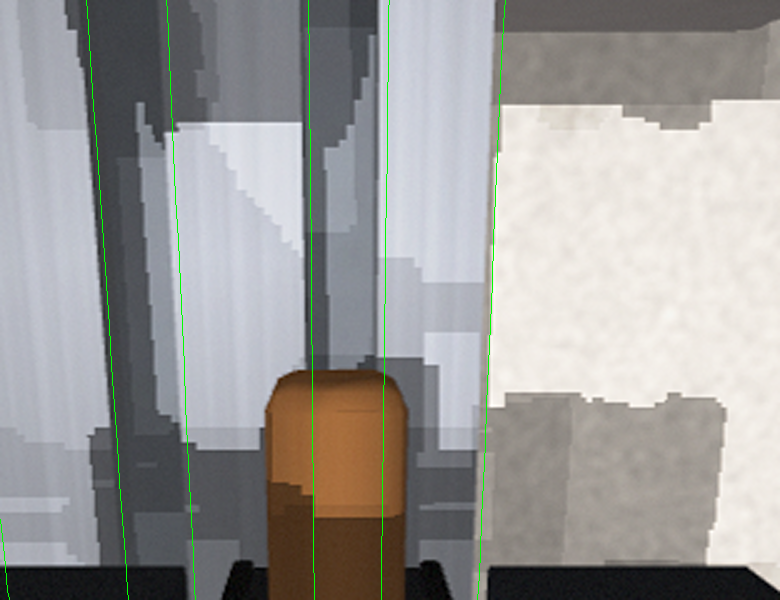

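Request:
{"name": "play_rows", "arguments": {
  "series": "1 1.2 5 0 0 -0.1;1 1.2 12 0 0 -0.1;1 1.2 18 0 0 -0.1;1 1.2 21 0 0 -0.1;1 1.2 21 0 0 -0.1;1 1.2 21 0 0 -0.1"
}}

```text
t: 10.23
position: [643.9, 198.5, 140.4]
tool_rot: [[0.001, 1.0, 0.0], [1.0, -0.001, -0.0], [-0.0, 0.0, -1.0]]
ft_force: [0.6, -0.4, -0.7]
gripper_width: 0.273
```

```bash
python3 - <<'E'
from ov import *
plan([(50,150,141.5)],-90)
E
```

```text
t 10.23 saw pos [ 46.9 148.5 140.4] ft [ 0.6 -0.4 -0.7] w 0.273 j [-31.  31.  15.  94.  -9.  56. -13.]
(50, 150, 141.5) -> [ 1.5  3.1 -1.1] rot [ 0.01  0.02 -0.05]
```

Request:
{"name": "play_rows", "arguments": {
  "series": "-9 0.3 0 0 0 0;-18 0.3 0 0 0 0;-27 0.3 0 0 0 0;-36 0.3 0 0 0 0;-45 0.3 0 0 0 0;-54 0.3 0 0 0 0;-63 0.3 0 0 0 0;-72 0.3 0 0 0 0;-81 0.3 0 0 0 0;-90 0.3 0 0 0 0;-99 0.3 0 0 0 0;-99 0.3 0 0 0 0"
}}

```text
t: 11.23
position: [644.2, 96.0, 140.5]
tool_rot: [[0.004, 1.0, 0.0], [1.0, -0.004, -0.002], [-0.002, 0.0, -1.0]]
ft_force: [-0.1, 0.0, -2.3]
gripper_width: 0.265
```

```bash
python3 - <<'E'
from ov import *
plan([(50,150,141.5)],-90)
d=ov("wrist","pics/w11.png",(120,0,432,240),2.5)
E
```

```text
t 11.23 saw pos [ 47.2  46.  140.5] ft [-0.1  0.  -2.3] w 0.265 j [-23.  29.  16.  97.  -9.  55.  -5.]
(50, 150, 141.5) -> [104.    2.3  -1.2] rot [ 0.01  0.13 -0.24]
```

View pics/w11.png

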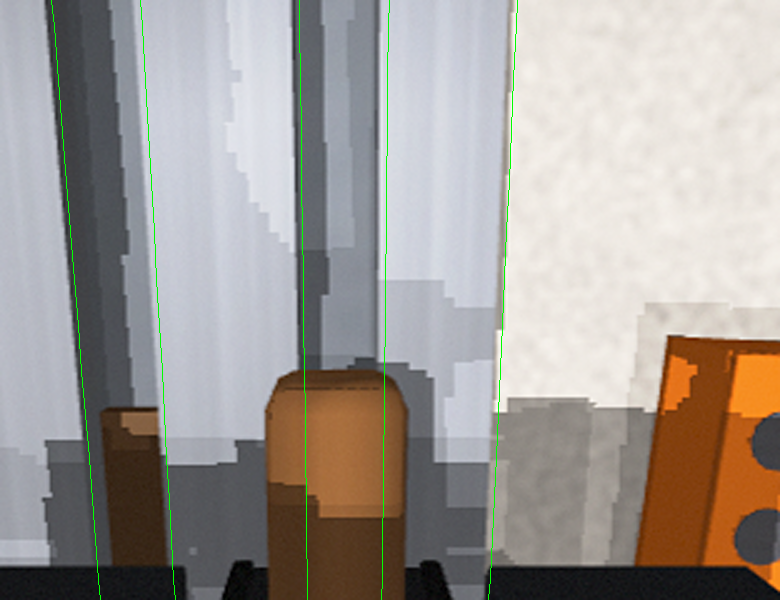

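Request:
{"name": "play_rows", "arguments": {
  "series": "-6 0 0 0 0 0;-12 0 0 0 0 0;-18 0 0 0 0 0;-24 0 0 0 0 0;-30 0 0 0 0 0;-36 0 0 0 0 0;-42 0 0 0 0 0;-47 0 0 0 0 0;-52 0 0 0 0 0;-57 0 0 0 0 0;-60 0 0 0 0 0;-60 0 0 0 0 0"
}}

```text
t: 12.28
position: [644.1, 36.3, 140.6]
tool_rot: [[0.005, 1.0, 0.0], [1.0, -0.005, -0.002], [-0.002, 0.0, -1.0]]
ft_force: [0.6, 0.0, -2.0]
gripper_width: 0.275
```

```bash
python3 - <<'E'
from ov import *
plan([(50,150,141.5)],-90)
d=ov("wrist","pics/w12.png")
d=ov("scene","pics/s12.png",(180,150,440,310),3)
E
```

```text
t 12.28 saw pos [ 47.1 -13.7 140.6] ft [ 0.6  0.  -2. ] w 0.275 j [-18.  29.  16.  98.  -9.  55.   1.]
(50, 150, 141.5) -> [163.7   2.2  -1.2] rot [ 0.02  0.1  -0.26]
```

View pics/s12.png

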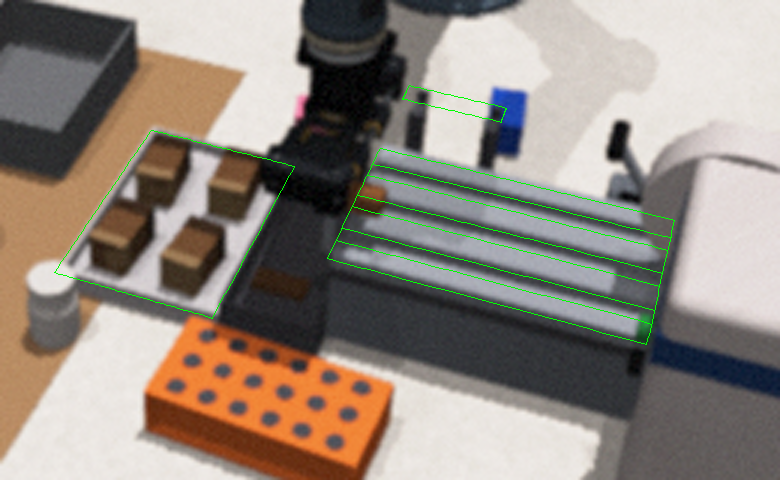

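Request:
{"name": "play_rows", "arguments": {
  "series": "0 0 -30 0 0 -0.3;0 0 -52 0 0 -0.3;20 -10 -52 0 0 -0.3;45 -25 -52 0 0 -0.3;75 -40 -52 0 0 -0.3;100 -50 -52 0 0 -0.3;117 -50.5 -52 0 0 -0.3;117 -50.5 -52 0 0 -0.3;117 -50.5 -52 0 0 -0.3"
}}

```text
t: 13.13
position: [593.6, 156.5, 192.4]
tool_rot: [[-0.005, 1.0, 0.0], [1.0, 0.005, -0.001], [-0.001, 0.0, -1.0]]
ft_force: [0.5, -0.4, -1.7]
gripper_width: 0.273
```

```bash
echo "[594.2,48.5,0.0]">saw.json; python3 - <<'E'
from ov import *
plan([(0,105,141)],-90)
d=ov("wrist","pics/w13.png",(120,0,432,240),2.5)
E
```

```text
t 13.13 saw pos [ -0.6 108.  192.4] ft [ 0.5 -0.4 -1.7] w 0.273 j [-30.  23.  15.  99.  -7.  59. -12.]
(0, 105, 141) -> [-3.   0.6 51.4] rot [0.01 0.04 0.31]
```

View pics/w13.png

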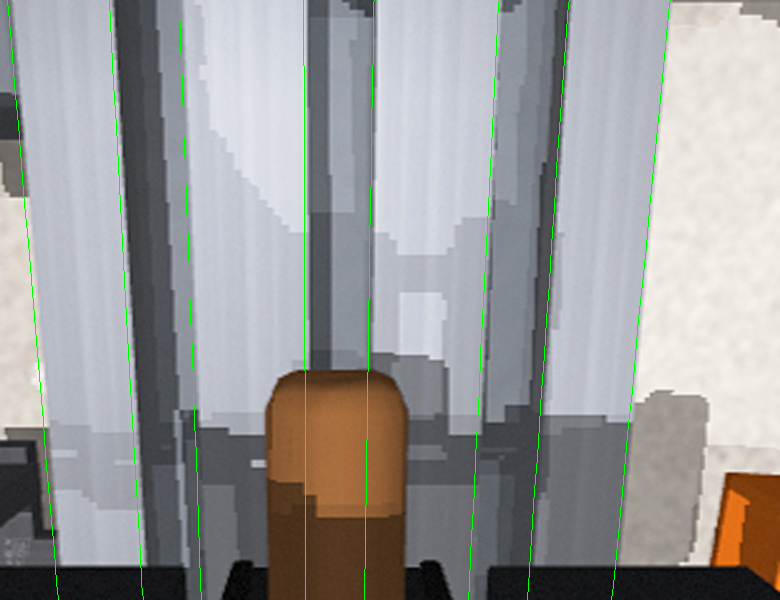

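Request:
{"name": "play_rows", "arguments": {
  "series": "0 0.7 12 0 0 0.3;0 0.7 24 0 0 0.3;0 0.7 32 0 0 0.3;0 0.7 40 0 0 0.3;0 0.7 48 0 0 0.3;0 0.7 52 0 0 0.3;0 0.7 52 0 0 0.3"
}}

```text
t: 13.77
position: [594.3, 154.2, 139.2]
tool_rot: [[0.003, 1.0, -0.001], [1.0, -0.003, -0.002], [-0.002, -0.001, -1.0]]
ft_force: [-0.7, -0.6, -2.0]
gripper_width: 0.273
```

```bash
python3 - <<'E'
from ov import *
plan([(0,105,141)],-90)
d=ov("wrist","pics/w14.png",(120,0,432,240),2.5)
E
```

```text
t 13.77 saw pos [1.000e-01 1.057e+02 1.392e+02] ft [-0.7 -0.6 -2. ] w 0.273 j [-29.  26.  14. 102.  -8.  53. -12.]
(0, 105, 141) -> [-0.7 -0.1 -1.8] rot [-0.07  0.14 -0.16]
```

View pics/w14.png

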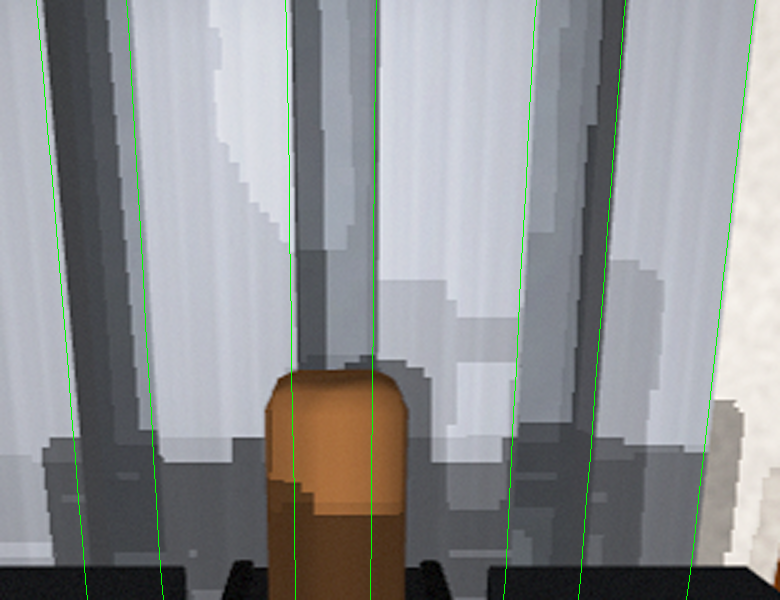

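Request:
{"name": "play_rows", "arguments": {
  "series": "-7 0 -1 0 0 -0.1;-14 0 -1 0 0 -0.1;-22 0 -1 0 0 -0.1;-30 0 -1 0 0 -0.1;-38 0 -1 0 0 -0.1;-46 0 -1 0 0 -0.1;-54 0 -1 0 0 -0.1;-62 0 -1 0 0 -0.1;-70 0 -1 0 0 -0.1;-78 0 -1 0 0 -0.1;-84 0 -1 0 0 -0.1;-90 0 -1 0 0 -0.1"
}}

```text
t: 14.82
position: [594.3, 63.5, 141.1]
tool_rot: [[0.001, 1.0, -0.0], [1.0, -0.001, -0.002], [-0.002, -0.0, -1.0]]
ft_force: [0.1, 0.5, -2.5]
gripper_width: 0.272
```

Request:
{"name": "play_rows", "arguments": {
  "series": "-5 0 0 0 0 0;-10 0 0 0 0 0;-15 0 0 0 0 0;-20 0 0 0 0 0;-25 0 0 0 0 0;-29 0 0 0 0 0;-29 0 0 0 0 0;-29 0 0 0 0 0"
}}

```text
t: 15.48
position: [594.3, 34.3, 141.2]
tool_rot: [[0.002, 1.0, -0.0], [1.0, -0.002, -0.002], [-0.002, -0.0, -1.0]]
ft_force: [0.3, 1.1, -1.8]
gripper_width: 0.273
```

```bash
python3 - <<'E'
from ov import *
plan([(-132,60,195)],-90)
d=ov("scene","pics/s15.png",(180,150,440,310),3)
E
```

```text
t 15.48 saw pos [ 1.000e-01 -1.420e+01  1.412e+02] ft [ 0.3  1.1 -1.8] w 0.273 j [-19.  25.  16. 105.  -8.  52.  -0.]
(-132, 60, 195) -> [  73.9 -132.3  -54. ] rot [-0.02  0.12 -0.11]
```

View pics/s15.png

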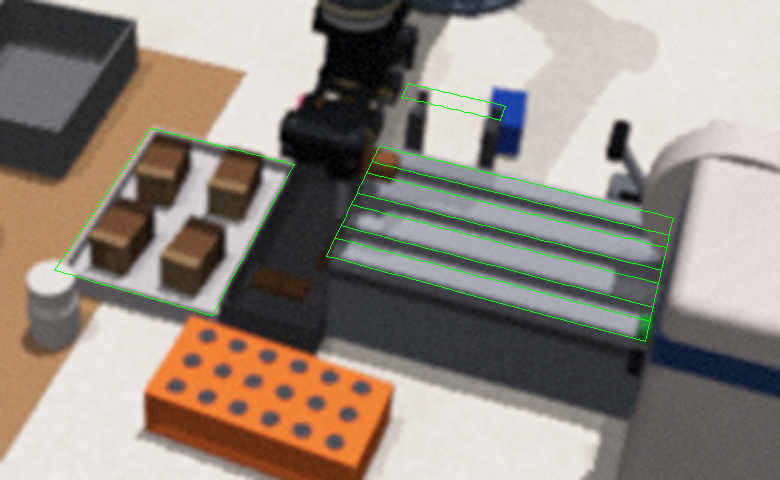

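Request:
{"name": "play_rows", "arguments": {
  "series": "0 0 -30 0 0 0;0 0 -54 0 0 0;20 -35 -54 0 0 0;40 -70 -54 0 0 0;60 -105 -54 0 0 -0.1;74 -132 -54 0 0 -0.1;74 -132 -54 0 0 -0.1;74 -132 -54 0 0 -0.1"
}}

```text
t: 16.2
position: [461.2, 110.5, 195.4]
tool_rot: [[-0.004, 1.0, 0.0], [1.0, 0.004, -0.001], [-0.001, 0.0, -1.0]]
ft_force: [0.1, 0.2, -2.4]
gripper_width: 0.273
```

```bash
python3 - <<'E'
from ov import *
plan([(-132,60,195)],-90)
d=ov("top","pics/t16.png",(150,120,320,240),4.5)
d=ov("wrist","pics/w16.png")
d=ov("scene","pics/s16.png",(180,150,440,310),3)
E
```

```text
t 16.2 saw pos [-133.    62.   195.4] ft [ 0.1  0.2 -2.4] w 0.273 j [-31.  10.  14. 117.  -3.  54. -15.]
(-132, 60, 195) -> [-2.   1.   0.4] rot [0.   0.06 0.26]
```

View pics/t16.png

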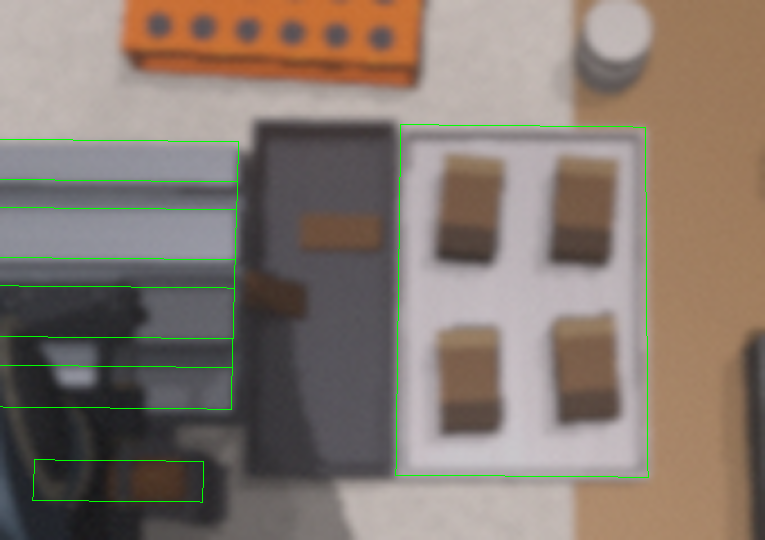

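View pics/w16.png

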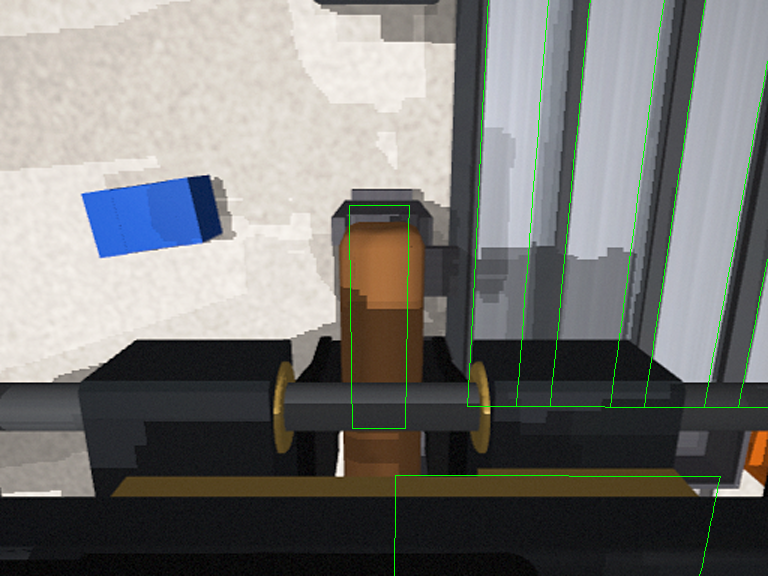

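View pics/s16.png

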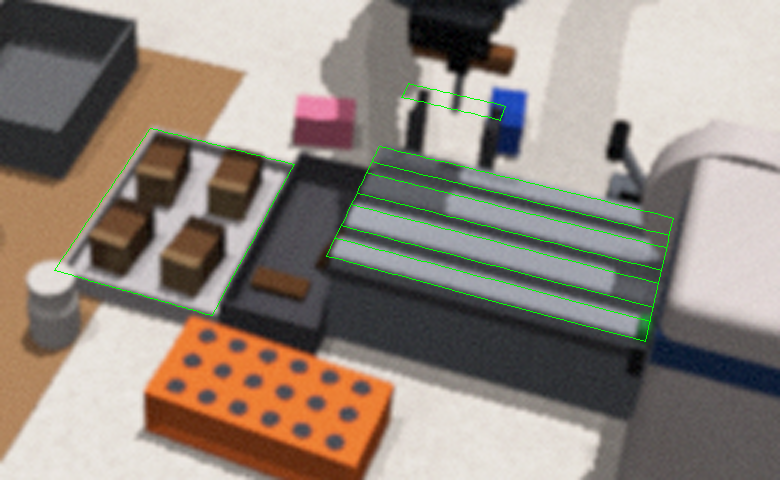

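Request:
{"name": "play_rows", "arguments": {
  "series": "-0.8 0.8 0 0 0 0.3;-0.8 0.8 25 0 0 0.3;-0.8 0.8 45 0 0 0.3;-0.8 0.8 58 0 0 0.3;-0.8 0.8 65 0 0 0.3;-0.8 0.8 70 0 0 0.3;-0.8 0.8 72 0 0 0.3;-0.8 0.8 72 0 0 0.3"
}}

```text
t: 17.02
position: [465.2, 107.4, 123.8]
tool_rot: [[0.007, 1.0, 0.002], [1.0, -0.007, -0.002], [-0.002, 0.002, -1.0]]
ft_force: [-0.5, -0.3, -1.8]
gripper_width: 0.274
```

```bash
python3 - <<'E'
from ov import *
plan([(-132,60,123.4)],-90)
d=ov("wrist","pics/w17.png")
d=ov("scene","pics/s17.png",(290,150,380,220),8)
E
```

```text
t 17.02 saw pos [-129.    58.9  123.8] ft [-0.5 -0.3 -1.8] w 0.274 j [-30.  16.  14. 121.  -5.  44. -13.]
(-132, 60, 123.4) -> [ 1.1 -3.1  0.4] rot [ 0.1   0.11 -0.39]
```

View pics/w17.png

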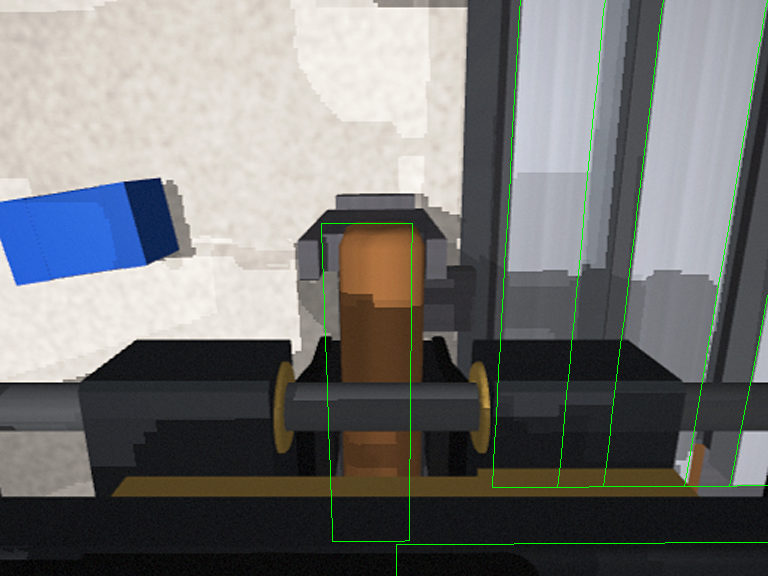

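View pics/s17.png

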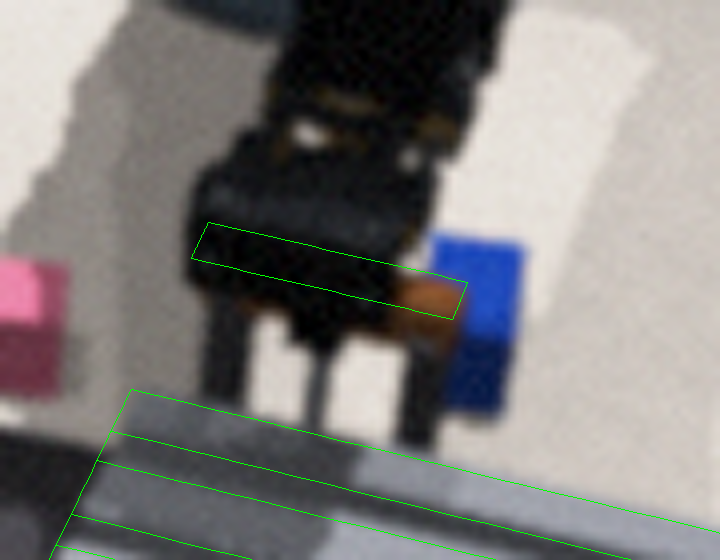

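Request:
{"name": "play_rows", "arguments": {
  "series": "1 -1 -1 0 0 -0.2;2 -2 -1 0 0 -0.4;2 -2.5 -1 0 0 -0.4;2 -2.5 0.5 0 0 -0.4;2 -2.5 0.5 0 0 -0.4;2 -2.5 0.5 0 0 -0.4"
}}

```text
t: 17.62
position: [462.8, 109.8, 123.5]
tool_rot: [[-0.001, 1.0, 0.003], [1.0, 0.001, -0.001], [-0.001, 0.003, -1.0]]
ft_force: [0.3, 0.0, -1.0]
gripper_width: 0.273
```

Request:
{"name": "play_rows", "arguments": {
  "series": "0 0 0 0 0 0;0 0 0 0 0 0;0 0 0 0 0 0;0 0 0 0 0 0;0 0 0 0 0 0;0 0 0 0 0 0;0 0 0 0 0 0;0 0 0 0 0 0;0 0 0 0 0 0",
  "claw": -1
}}

```text
t: 18.37
position: [462.8, 109.8, 123.5]
tool_rot: [[-0.001, 1.0, 0.003], [1.0, 0.001, -0.001], [-0.001, 0.003, -1.0]]
ft_force: [-0.3, -0.3, -0.1]
gripper_width: 0.87
```

Request:
{"name": "play_rows", "arguments": {
  "series": "0 0 -20 0 0 0;0 0 -50 0 0 0;0 0 -90 0 0 0;0 0 -120 0 0 0;0 0 -120 0 0 0"
}}

```text
t: 18.78
position: [466.2, 111.0, 249.7]
tool_rot: [[-0.001, 1.0, 0.014], [1.0, 0.001, 0.003], [0.003, 0.014, -1.0]]
ft_force: [1.5, 0.9, -0.8]
gripper_width: 0.996
```

```bash
python3 - <<'E'
from ov import *
plan([(-132,60,123.4)],-90)
d=ov("wrist","pics/w18.png")
E
```

```text
t 18.78 saw pos [-128.    62.5  249.7] ft [ 1.5  0.9 -0.8] w 0.996 j [-32.   6.  14. 113.  -2.  60. -16.]
(-132, 60, 123.4) -> [ -2.9  -5.8 126.2] rot [ 0.81 -0.2   0.04]
```

View pics/w18.png

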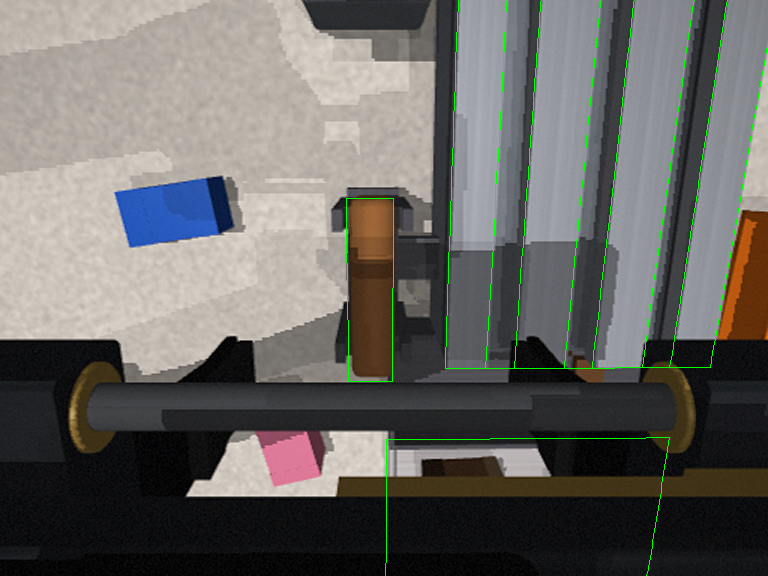

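```bash
python3 - <<'E'
from h import *
d=cam("top")
f=lambda u,v,z:back(d,u,v,z).round(0)
print("jar top",f(287,125,75),"bottle base",f(338,158,0),"cap",f(356,135,190))
for n,(u,v) in dict(a=(318,195),b=(376,193),c=(380,269),e=(320,270)).items(): print("tote rim",n,f(u,v,70))
for r in trace("top","block0"):
    m=r["mask"]; ys,xs=np.nonzero(m); (c,sz,an)=cv2.minAreaRect(np.c_[xs,ys].astype(np.float32))
    print(round(r["p"],2),np.round(r["pixel"],0),np.array(c).round(1),np.array(sz).round(1),round(an,1), f(*c,45), s_(f(*c,45)))
crop(d,230,100,400,290,3.5,"pics/t19.png")
plan([(0,-190,330)],0); plan([(0,-190,330)],180)
E
```

```text
jar top [ 772. -195.   75.] bottle base [ 691. -364.    0.] cap [ 707. -367.  190.]
tote rim a [ 563. -285.   70.]
tote rim b [ 570. -455.   70.]
tote rim c [ 352. -458.   70.]
tote rim e [ 348. -287.   70.]
0.91 [173. 275.] [279.  166.5] [23. 14.] 90.0 [ 652. -174.   45.] [  57.8 -222.5   45. ]
0.81 [200. 279.] [279.3 201.7] [23.3 14.3] 84.8 [ 545. -174.   45.] [ -49.2 -222.5   45. ]
0.72 [193. 403.] [404. 192.] [18. 22.] 0.0 [ 578. -548.   45.] [ -16.2 -596.5   45. ]
0.7 [204. 254.] [253.5 204.5] [23. 13.] 90.0 [536. -98.  45.] [ -58.2 -146.5   45. ]
0.64 [255. 238.] [235.8 253.5] [14.3 23.8] 74.1 [392. -47.  45.] [-202.2  -95.5   45. ]
0.61 [165. 250.] [253.2 166.2] [13.6 24.1] 6.3 [652. -96.  45.] [  57.8 -144.5   45. ]
0.61 [281. 170.] [171.2 279.6] [23.6 16.9] 82.9 [316. 138.  45.] [-278.2   89.5   45. ]
t 18.93 saw pos [-132.2   61.4  243.2] ft [-0.6  0.2 -0.3] w 1.0 j [-32.   7.  14. 113.  -2.  60. -16.]
(0, -190, 330) -> [-251.7  132.1  -86.2] rot [ 4.000e-02  1.600e-01 -8.994e+01]
t 18.93 saw pos [-132.2   61.4  243.2] ft [-0.6  0.2 -0.3] w 1.0 j [-32.   7.  14. 113.  -2.  60. -16.]
(0, -190, 330) -> [-251.7  132.1  -86.2] rot [ 1.600e-01 -4.000e-02  9.006e+01]
```

View pics/t19.png

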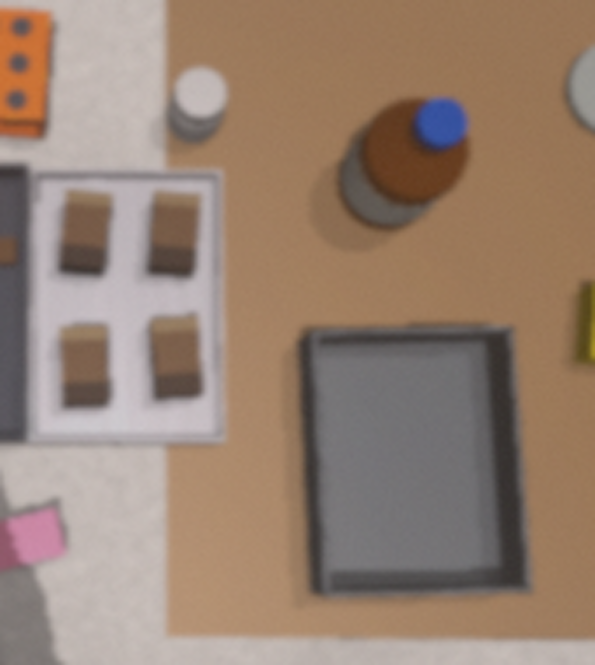

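Request:
{"name": "play_rows", "arguments": {
  "series": "-30 0 -60 0 0 10;-60 30 -86 0 0 20;-100 60 -86 0 0 90;-150 90 -86 0 0 90;-190 110 -86 0 0 90;-225 131 -86 0 0 90;-252 132 -86 0 0 90;-252 132 -86 0 0 90;-252 132 -86 0 0 90;-252 132 -86 0 0 90;-252 132 -86 0 0 90;-252 132 -86 0 0 90",
  "claw": -0.7
}}

```text
t: 19.93
position: [593.3, -141.9, 327.2]
tool_rot: [[0.998, 0.065, -0.002], [0.065, -0.998, -0.001], [-0.002, 0.001, -1.0]]
ft_force: [-0.8, -0.7, -0.2]
gripper_width: 0.855
```

```bash
python3 - <<'E'
from ov import *
plan([(0,-190,330)],180)
d=ov("wrist","pics/w20.png")
E
```

```text
t 19.93 saw pos [  -0.9 -190.4  327.2] ft [-0.8 -0.7 -0.2] w 0.855 j [-18.  19.  37.  91. -11.  75. -66.]
(0, -190, 330) -> [ 0.9 -0.4 -2.8] rot [0.07 0.14 3.7 ]
```

View pics/w20.png

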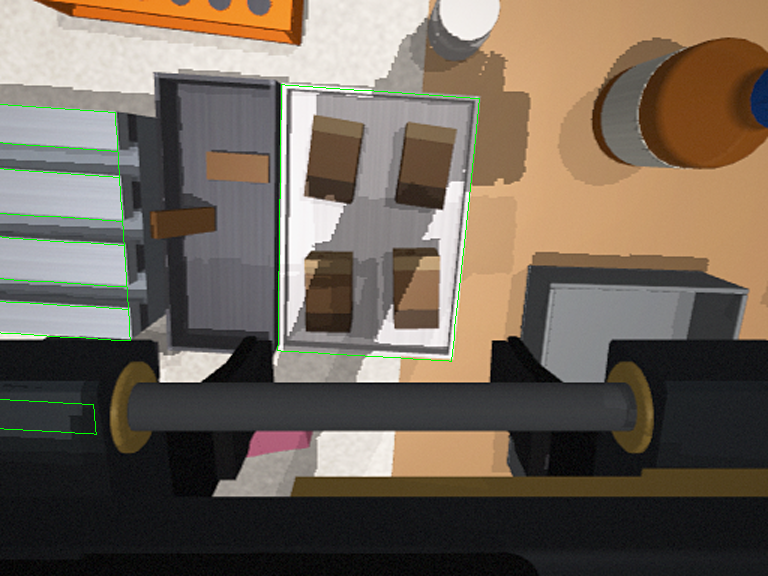

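```bash
python3 - <<'E'
from h import *
d=cam("wrist")
B=dict(TL=[(314,115),(364,124),(352,203),(305,196)],TR=[(406,122),(457,127),(443,208),(396,202)],BL=[(310,260),(352,260),(352,332),(307,332)],BR=[(394,257),(439,255),(440,328),(395,329)])
for k,c in B.items():
    Q=np.array([back(d,u/1.5,v/1.5,54) for u,v in c]); m=Q.mean(0); e=(Q[0]+Q[1]-Q[2]-Q[3])/2; f=(Q[1]+Q[2]-Q[0]-Q[3])/2
    print(k,"world",m.round(1),"saw",s_(m).round(1),"len",np.linalg.norm(e).round(1),"wid",np.linalg.norm(f).round(1),"ang of long axis from x",np.degrees(np.arctan2(e[1],e[0])).round(1))
Q=[back(d,u/1.5,v/1.5,70) for u,v in [(526,266),(747,288)]]; print(Q)
crop(d,180,40,330,240,3,"pics/w20c.png")
E
```

```text
TL world [ 655.8 -100.8   54. ] saw [  61.6 -149.3   54. ] len 64.6 wid 40.2 ang of long axis from x -5.5
TR world [ 656.2 -176.5   54. ] saw [  62. -225.   54.] len 65.1 wid 40.7 ang of long axis from x -3.9
BL world [ 539.1 -102.2   54. ] saw [ -55.1 -150.7   54. ] len 66.0 wid 38.4 ang of long axis from x 0.9
BR world [ 547.2 -178.3   54. ] saw [ -47.  -226.8   54. ] len 66.2 wid 39.6 ang of long axis from x 5.3
[array([ 580.33364738, -265.94456995,   70.        ]), array([ 572.8536284, -455.4089691,   70.       ])]
```

View pics/w20c.png

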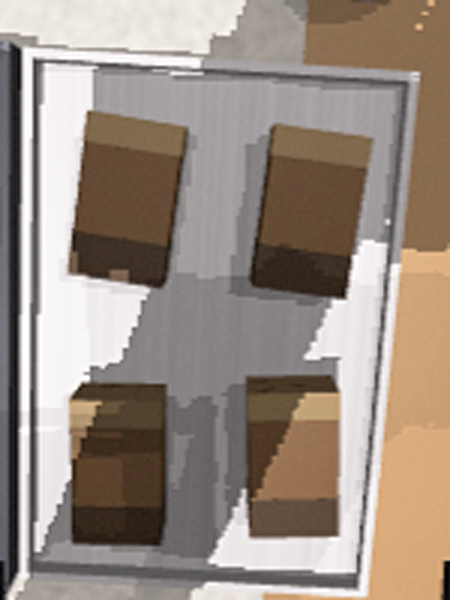

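```bash
python3 - <<'E'
from h import *
d=cam("wrist")
print([back(d,u/1.5,v/1.5,70).round(0) for u,v in [(549,284),(747,290)]])
plan([(-47,-226.8,100),(-47,-226.8,30)],180+5.3)
E
```

```text
[array([ 568., -288.,   70.]), array([ 574., -456.,   70.])]
t 20.08 saw pos [  -0.7 -190.   327.8] ft [-0.2 -0.3 -0.5] w 0.85 j [-18.  19.  37.  91. -11.  75. -65.]
(-47, -226.8, 100) -> [-48.6  32.9 227.9] rot [ 0.08  0.09 -1.02]
(-47, -226.8, 30) -> [-48.5  32.8 297.9] rot [ 0.08  0.09 -1.02]
```

Request:
{"name": "play_rows", "arguments": {
  "series": "-16 11 42 0 0 -1;-32 22 84 0 0 -1;-48 33 126 0 0 -1;-48 33 167 0 0 -1;-48 33 205 0 0 -1;-48 33 228 0 0 -1;-48 33 228 0 0 -1;-48 33 228 0 0 -1",
  "claw": -0.45
}}

```text
t: 20.75
position: [546.5, -178.0, 98.5]
tool_rot: [[0.996, 0.094, -0.006], [0.094, -0.996, -0.001], [-0.006, 0.0, -1.0]]
ft_force: [1.0, 0.4, 0.4]
gripper_width: 0.724
```

```bash
python3 - <<'E'
from h import *
plan([(-47,-226.8,100),(-47,-226.8,30)],180+5.3)
st=read_state(); p=np.array(st["position"]); T=np.array(st["tool_rot"])
d=cam("wrist"); crop(d,0,0,512,384,1.5,"pics/w21.png")
for k in(-20,0,20): print((proj(d,p+T[:,1]*k+T[:,2]*(p[2]-54))*1.5).round())
E
```

```text
t 20.75 saw pos [ -47.7 -226.5   98.5] ft [1.  0.4 0.4] w 0.724 j [-10.  28.  32. 110. -20.  48. -52.]
(-47, -226.8, 100) -> [ 0.7  0.3 -1.5] rot [0.02 0.34 0.07]
(-47, -226.8, 30) -> [ 1.1  0.3 68.5] rot [0.02 0.34 0.07]
[[330. 326.]]
[[378. 326.]]
[[425. 326.]]
```

View pics/w21.png

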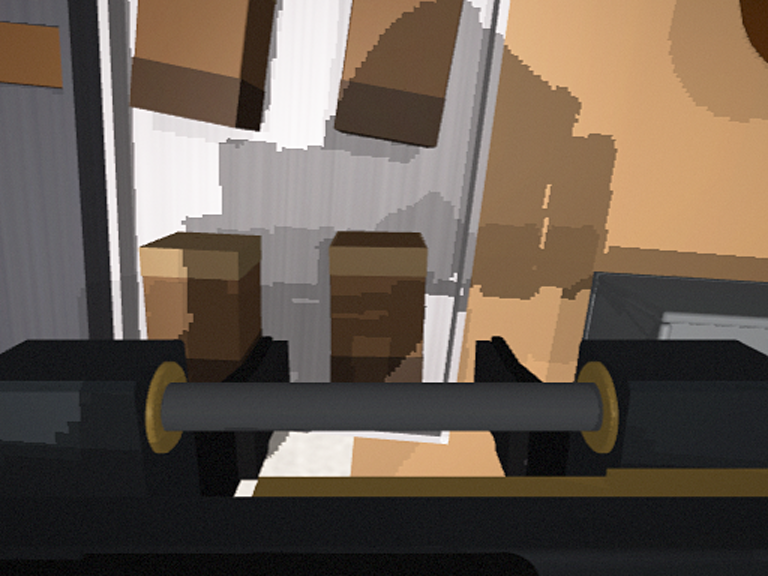

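Request:
{"name": "play_rows", "arguments": {
  "series": "1 0 35 0 0 0;1 0 60 0 0 0;1 0 68 0 0 0;1 0 69 0 0 0;1 0 69 0 0 0"
}}

```text
t: 21.22
position: [550.7, -179.3, 33.4]
tool_rot: [[0.996, 0.094, 0.002], [0.094, -0.996, -0.003], [0.002, 0.003, -1.0]]
ft_force: [0.2, -0.4, -0.2]
gripper_width: 0.729
```

Request:
{"name": "play_rows", "arguments": {
  "series": "0 0 0 0 0 0;0 0 0 0 0 0;0 0 0 0 0 0;0 0 0 0 0 0;0 0 0 0 0 0;0 0 0 0 0 0;0 0 0 0 0 0;0 0 0 0 0 0",
  "claw": 1,
  "force": 25
}}

```text
t: 21.88
position: [551.1, -179.1, 34.1]
tool_rot: [[0.996, 0.094, 0.003], [0.094, -0.996, -0.002], [0.002, 0.002, -1.0]]
ft_force: [-1.4, 1.7, 6.3]
gripper_width: 0.456
```

```bash
cat >> h.py <<'E'
def planw(wps,yaw): plan([tuple(s_(q).round(1)) for q in wps],yaw)
E
python3 - <<'E'
from h import *
planw([(410,-405,150),(410,-405,28)],181.5)
E
```

```text
t 21.88 saw pos [ -43.1 -227.6   34.1] ft [-1.4  1.7  6.3] w 0.456 j [ -8.  34.  29. 112. -24.  40. -49.]
(np.float64(-184.2), np.float64(-453.5), np.float64(150.0)) -> [-161.4  212.  -115.8] rot [ 0.13 -0.14  3.89]
(np.float64(-184.2), np.float64(-453.5), np.float64(28.0)) -> [-161.7  211.7    6.2] rot [ 0.13 -0.14  3.89]
```

Request:
{"name": "play_rows", "arguments": {
  "series": "0 0 -40 0 0 0;0 0 -80 0 0 0;-20 25 -116 0 0 2;-42 55 -116 0 0 4;-65 85 -116 0 0 4;-88 115 -116 0 0 4;-110 145 -116 0 0 4;-135 178 -116 0 0 4;-161 212 -116 0 0 4;-161 212 -116 0 0 4;-161 212 -116 0 0 4;-161 212 -116 0 0 4"
}}

```text
t: 22.88
position: [410.2, -404.7, 149.7]
tool_rot: [[1.0, 0.023, 0.002], [0.023, -1.0, -0.001], [0.002, 0.001, -1.0]]
ft_force: [0.4, 0.1, -1.1]
gripper_width: 0.456
```

```bash
python3 - <<'E'
from h import *
planw([(410,-405,150),(410,-405,28)],181.5)
d=cam("wrist"); crop(d,0,0,512,384,1.5,"pics/w22.png")
R=Rz(1.5)
for c in [(460,-373)]:
  for a in [(110,85),(110,-85),(-110,85),(-110,-85)]: print((proj(d,np.array([*c,70])+R@np.array([*a,0]))*1.5).round())
E
```

```text
t 22.88 saw pos [-184.  -453.2  149.7] ft [ 0.4  0.1 -1.1] w 0.456 j [ 12.  25.  38. 108. -19.  53. -30.]
(np.float64(-184.2), np.float64(-453.5), np.float64(150.0)) -> [-0.2  0.3 -0.3] rot [ 0.06 -0.12 -0.16]
(np.float64(-184.2), np.float64(-453.5), np.float64(28.0)) -> [ -0.4   0.2 121.7] rot [ 0.06 -0.12 -0.16]
[[ 95. -72.]]
[[509. -73.]]
[[157. 413.]]
[[483. 412.]]
```

View pics/w22.png

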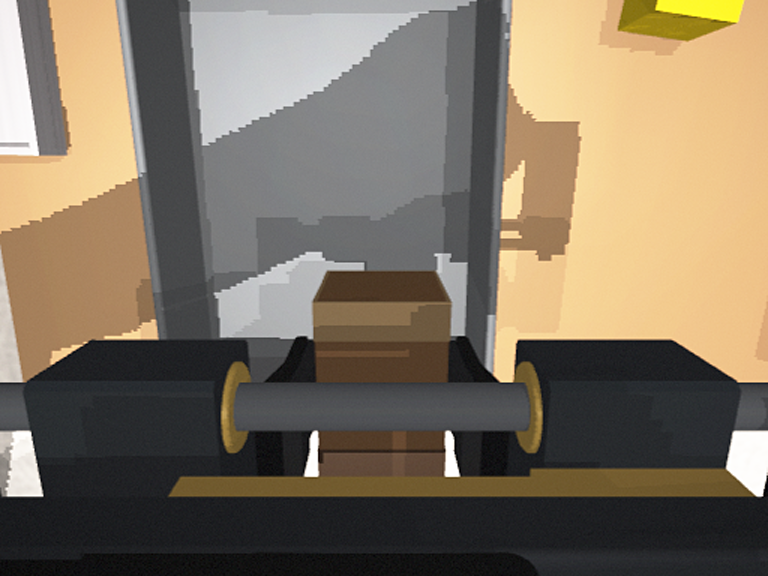

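Request:
{"name": "play_rows", "arguments": {
  "series": "0 -3 40 0 0 0;0 -3 80 0 0 0;0 -3 108 0 0 0;0 -3 120 0 0 0;0 -3 122 0 0 0;0 -3 122 0 0 0"
}}

```text
t: 23.43
position: [412.3, -399.9, 27.3]
tool_rot: [[1.0, 0.028, 0.002], [0.028, -1.0, -0.0], [0.002, 0.0, -1.0]]
ft_force: [0.4, -0.2, -1.3]
gripper_width: 0.46
```

Request:
{"name": "play_rows", "arguments": {
  "series": "0 0 0 0 0 0;0 0 0 0 0 0;0 0 0 0 0 0;0 0 0 0 0 0;0 0 0 0 0 0",
  "claw": -0.25
}}

```text
t: 23.85
position: [412.5, -400.1, 27.9]
tool_rot: [[1.0, 0.028, 0.003], [0.028, -1.0, -0.001], [0.003, 0.001, -1.0]]
ft_force: [0.5, 0.2, 0.0]
gripper_width: 0.619
```

Request:
{"name": "play_rows", "arguments": {
  "series": "0 0 -40 0 0 0;0 0 -80 0 0 0;0 0 -120 0 0 0;0 0 -160 0 0 0;0 0 -160 0 0 0"
}}

```text
t: 24.27
position: [414.9, -404.2, 196.1]
tool_rot: [[1.0, 0.027, 0.015], [0.027, -1.0, -0.01], [0.015, 0.01, -1.0]]
ft_force: [0.6, -2.3, 0.1]
gripper_width: 0.621
```

```bash
python3 - <<'E'
from h import *
planw([(539.1,-102.2,130),(539.1,-102.2,34)],180.9)
d=cam("wrist"); crop(d,0,0,512,384,1.5,"pics/w23.png")
d=cam("top"); crop(d,230,120,400,290,3.5,"pics/t23.png")
E
```

```text
t 24.27 saw pos [-179.3 -452.7  196.1] ft [ 0.6 -2.3  0.1] w 0.621 j [ 10.  22.  40. 105. -17.  57. -32.]
(np.float64(-55.1), np.float64(-150.7), np.float64(130.0)) -> [ 131.4 -299.2   64.9] rot [ 0.59 -0.84  0.65]
(np.float64(-55.1), np.float64(-150.7), np.float64(34.0)) -> [ 130.  -300.2  160.9] rot [ 0.59 -0.84  0.65]
```

View pics/w23.png

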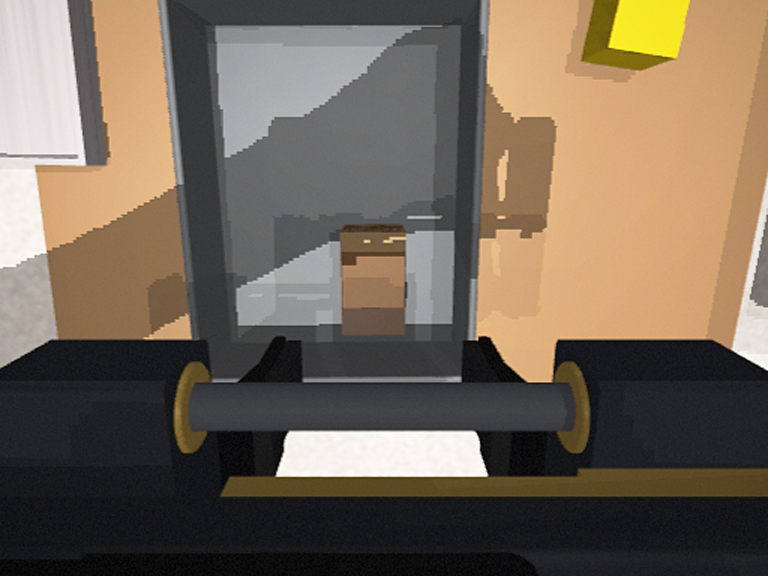

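View pics/t23.png

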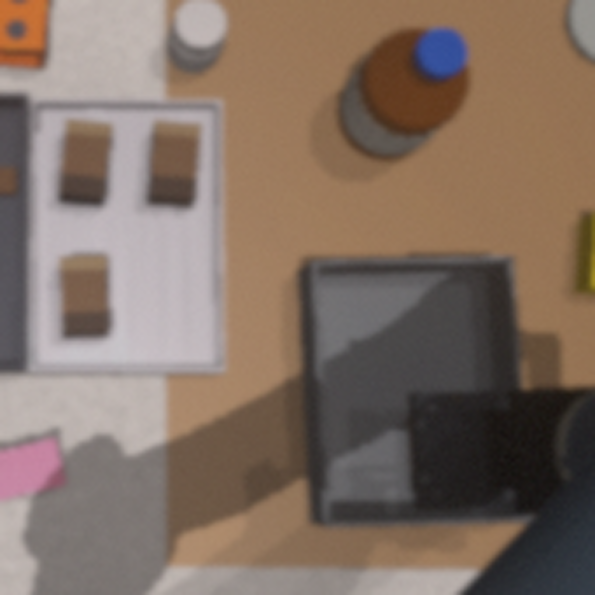

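Request:
{"name": "play_rows", "arguments": {
  "series": "16 -37 0 0 0 0;32 -74 0 0 0 0;48 -111 5 0.6 -0.8 0.6;64 -148 15 0.6 -0.8 0.6;80 -185 30 0.6 -0.8 0.6;96 -222 45 0.6 -0.8 0.6;112 -259 60 0.6 -0.8 0.6;131 -299 65 0.6 -0.8 0.6;131 -299 65 0.6 -0.8 0.6;131 -299 65 0.6 -0.8 0.6",
  "claw": -0.45
}}

```text
t: 25.2
position: [535.4, -94.0, 122.3]
tool_rot: [[1.0, 0.025, -0.012], [0.025, -1.0, 0.008], [-0.012, -0.009, -1.0]]
ft_force: [-0.1, -0.7, -0.1]
gripper_width: 0.722
```

```bash
python3 - <<'E'
from h import *
planw([(539.1,-102.2,130),(539.1,-102.2,34)],180.9)
st=read_state(); p=np.array(st["position"]); T=np.array(st["tool_rot"])
d=cam("wrist"); crop(d,0,0,512,384,1.5,"pics/w24.png")
for k in(-20,0,20): print((proj(d,p+T[:,1]*k+T[:,2]*(p[2]-54))*1.5).round())
E
```

```text
t 25.2 saw pos [ -58.8 -142.5  122.3] ft [-0.1 -0.7 -0.1] w 0.722 j [-20.  24.  34. 113. -18.  49. -66.]
(np.float64(-55.1), np.float64(-150.7), np.float64(130.0)) -> [ 3.4  8.2 -7.8] rot [-0.49  0.68  0.53]
(np.float64(-55.1), np.float64(-150.7), np.float64(34.0)) -> [ 4.5  9.  88.2] rot [-0.49  0.68  0.53]
[[335. 310.]]
[[378. 310.]]
[[421. 310.]]
```

View pics/w24.png

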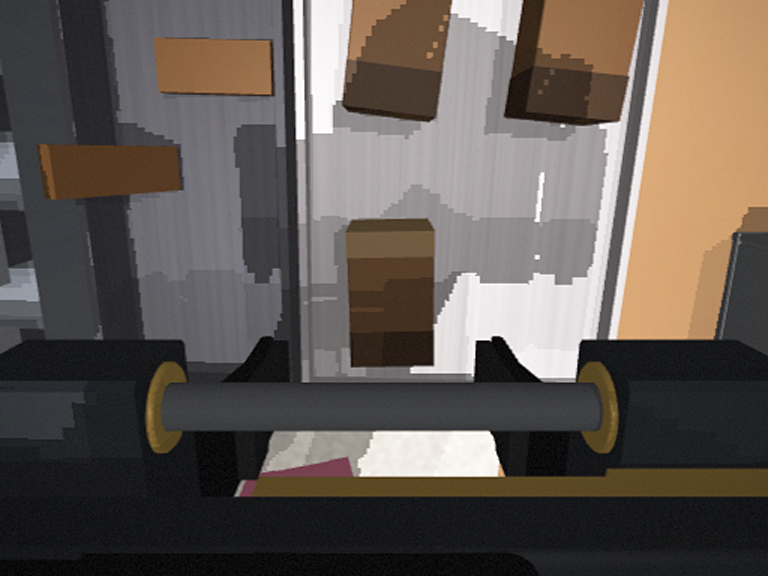

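Request:
{"name": "play_rows", "arguments": {
  "series": "5 7 20 -0.5 0.7 0.5;5 7 50 -0.5 0.7 0.5;5 7.5 75 -0.5 0.7 0.5;5 7.5 86 -0.5 0.7 0.5;5 7.5 88 -0.5 0.7 0.5;5 7.5 88 -0.5 0.7 0.5"
}}

```text
t: 25.75
position: [538.4, -105.6, 34.9]
tool_rot: [[1.0, 0.009, 0.0], [0.009, -1.0, -0.002], [0.0, 0.002, -1.0]]
ft_force: [0.2, -0.4, -0.1]
gripper_width: 0.722
```

Request:
{"name": "play_rows", "arguments": {
  "series": "0 0 0 0 0 0;0 0 0 0 0 0;0 0 0 0 0 0;0 0 0 0 0 0;0 0 0 0 0 0;0 0 0 0 0 0;0 0 0 0 0 0;0 0 0 0 0 0",
  "claw": 1
}}

```text
t: 26.42
position: [539.0, -105.1, 35.8]
tool_rot: [[1.0, 0.01, 0.001], [0.01, -1.0, -0.001], [0.001, 0.001, -1.0]]
ft_force: [-1.0, 2.9, 6.7]
gripper_width: 0.453
```

```bash
python3 - <<'E'
from h import *
planw([(518,-412,150),(518,-412,30)],181.5)
E
```

```text
t 26.42 saw pos [ -55.2 -153.6   35.8] ft [-1.   2.9  6.7] w 0.453 j [-16.  31.  29. 116. -24.  39. -60.]
(np.float64(-76.2), np.float64(-460.5), np.float64(150.0)) -> [ -23.8  306.8 -113.8] rot [ 0.09 -0.08 -0.94]
(np.float64(-76.2), np.float64(-460.5), np.float64(30.0)) -> [-24.  306.7   6.2] rot [ 0.09 -0.08 -0.94]
```

Request:
{"name": "play_rows", "arguments": {
  "series": "0 0 -40 0 0 0;0 0 -80 0 0 0;-2 25 -114 0 0 -1;-5 60 -114 0 0 -1;-8 97 -114 0 0 -1;-11 134 -114 0 0 -1;-14 171 -114 0 0 -1;-17 208 -114 0 0 -1;-20 245 -114 0 0 -1;-24 280 -114 0 0 -1;-24 307 -114 0 0 -1;-24 307 -114 0 0 -1"
}}

```text
t: 27.42
position: [514.2, -420.1, 150.2]
tool_rot: [[1.0, 0.018, -0.0], [0.018, -1.0, -0.008], [-0.001, 0.008, -1.0]]
ft_force: [-0.3, -1.8, -0.9]
gripper_width: 0.456
```

```bash
python3 - <<'E'
from h import *
planw([(518,-412,150),(518,-412,30)],181.5)
d=cam("wrist"); crop(d,0,0,512,384,1.5,"pics/w25.png")
E
```

```text
t 27.42 saw pos [ -80.  -468.6  150.2] ft [-0.3 -1.8 -0.9] w 0.456 j [ 11.  33.  35.  96. -21.  58. -35.]
(np.float64(-76.2), np.float64(-460.5), np.float64(150.0)) -> [ 3.9 -8.   0.1] rot [ 0.47  0.03 -0.45]
(np.float64(-76.2), np.float64(-460.5), np.float64(30.0)) -> [  4.   -9.  120.1] rot [ 0.47  0.03 -0.45]
```

View pics/w25.png

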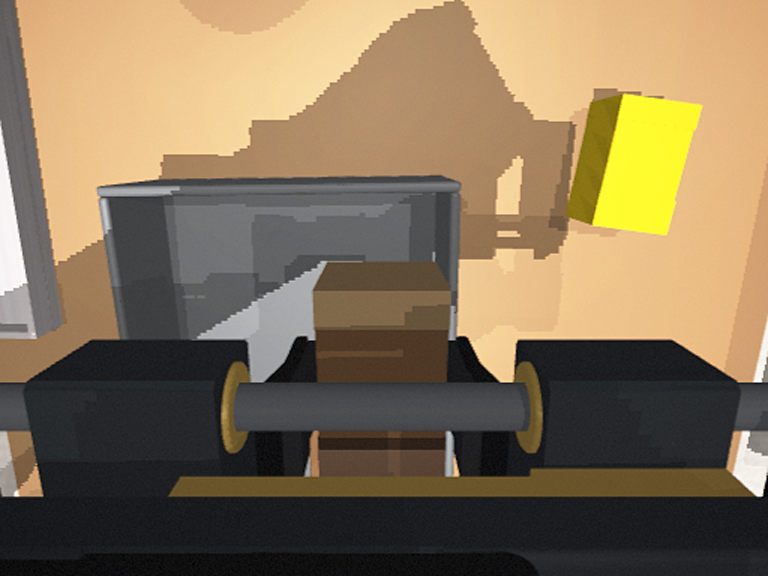

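Request:
{"name": "play_rows", "arguments": {
  "series": "2 -12 0 0.4 0 -0.4;2 -12 20 0.4 0 -0.4;2 -12 50 0.4 0 -0.4;2 -12 85 0.4 0 -0.4;2 -12 110 0.4 0 -0.4;2 -12 120 0.4 0 -0.4;2 -12 121 0.4 0 -0.4;2 -12 121 0.4 0 -0.4"
}}

```text
t: 28.13
position: [517.6, -402.5, 28.4]
tool_rot: [[1.0, 0.031, -0.001], [0.031, -1.0, 0.004], [-0.001, -0.004, -1.0]]
ft_force: [-0.4, -0.8, -2.2]
gripper_width: 0.46
```

Request:
{"name": "play_rows", "arguments": {
  "series": "0 0 0 0 0 0;0 0 0 0 0 0;0 0 0 0 0 0;0 0 0 0 0 0;0 0 0 0 0 0",
  "claw": -0.25
}}

```text
t: 28.55
position: [517.8, -402.7, 28.9]
tool_rot: [[1.0, 0.03, -0.0], [0.03, -1.0, 0.004], [-0.0, -0.004, -1.0]]
ft_force: [-0.6, 0.2, 0.0]
gripper_width: 0.616
```

Request:
{"name": "play_rows", "arguments": {
  "series": "0 0 -40 0 0 0;0 0 -80 0 0 0;0 0 -120 0 0 0;0 0 -150 0 0 0;0 0 -150 0 0 0;0 0 -150 0 0 0"
}}

```text
t: 29.05
position: [518.6, -404.3, 181.4]
tool_rot: [[1.0, 0.03, 0.004], [0.03, -1.0, 0.002], [0.004, -0.001, -1.0]]
ft_force: [-0.5, 0.3, -1.0]
gripper_width: 0.622
```

```bash
python3 - <<'E'
from h import *
planw([(645,-176.5,150)],176.1)
d=cam("wrist"); crop(d,0,0,512,384,1.5,"pics/w26.png")
d=cam("top"); crop(d,230,120,400,290,3.5,"pics/t26.png")
E
```

```text
t 29.05 saw pos [ -75.6 -452.8  181.4] ft [-0.5  0.3 -1. ] w 0.622 j [ 10.  30.  36.  95. -20.  61. -37.]
(np.float64(50.8), np.float64(-225.0), np.float64(150.0)) -> [ 133.1 -223.8   32.2] rot [-0.09 -0.21  5.64]
```

View pics/w26.png

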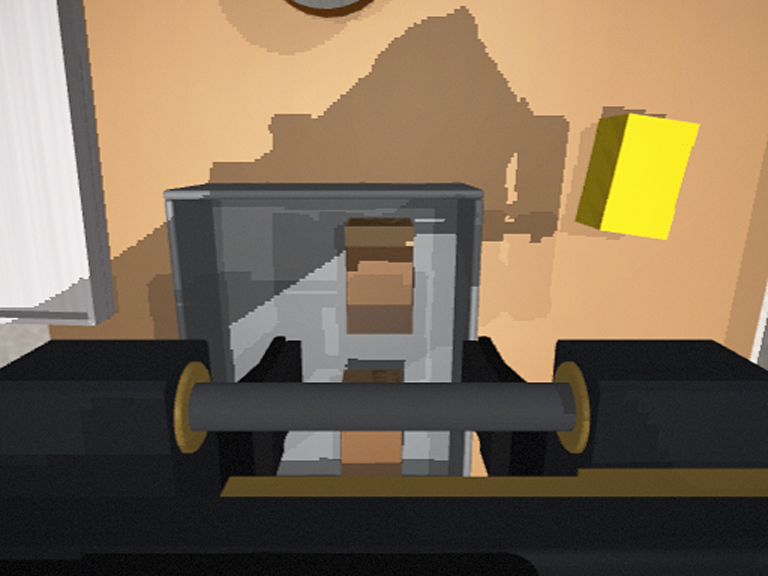

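View pics/t26.png

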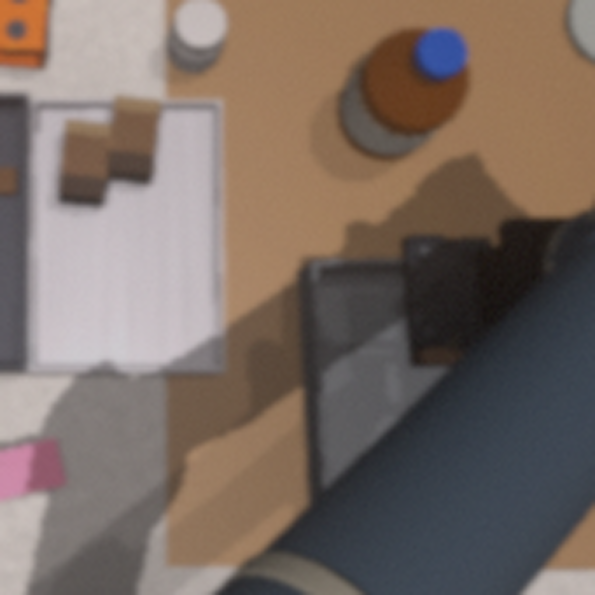

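Request:
{"name": "play_rows", "arguments": {
  "series": "25 -35 -30 0 0 0;50 -70 -60 0 0 0;80 -110 -100 0 0 0;95 -150 -110 0 0 0;95 -190 -110 0 0 0;95 -215 -110 0 0 -1.7;95 -225 -110 0 0 -1.7;95 -225 -110 0 0 -1.7;95 -225 -110 0 0 -1.7",
  "claw": -0.45
}}

```text
t: 29.9
position: [605.7, -172.1, 287.0]
tool_rot: [[0.998, 0.065, -0.005], [0.065, -0.998, 0.006], [-0.005, -0.007, -1.0]]
ft_force: [-0.8, -0.4, -1.0]
gripper_width: 0.727
```

```bash
python3 - <<'E'
from h import *
planw([(645,-176.5,150)],180)
d=cam("wrist"); crop(d,0,0,512,384,1.5,"pics/w27.png"); crop(d,180,40,340,200,4.5,"pics/w27c.png")
E
```

```text
t 29.9 saw pos [  11.5 -220.6  287. ] ft [-0.8 -0.4 -1. ] w 0.727 j [-14.  22.  36.  91. -14.  71. -61.]
(np.float64(50.8), np.float64(-225.0), np.float64(150.0)) -> [ 39.6   7.8 136.7] rot [-0.38  0.28  3.75]
```

View pics/w27.png

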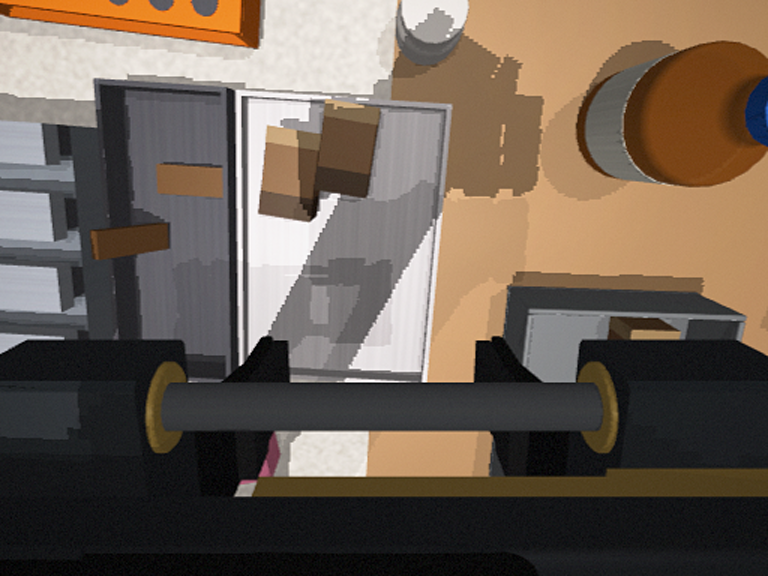

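View pics/w27c.png

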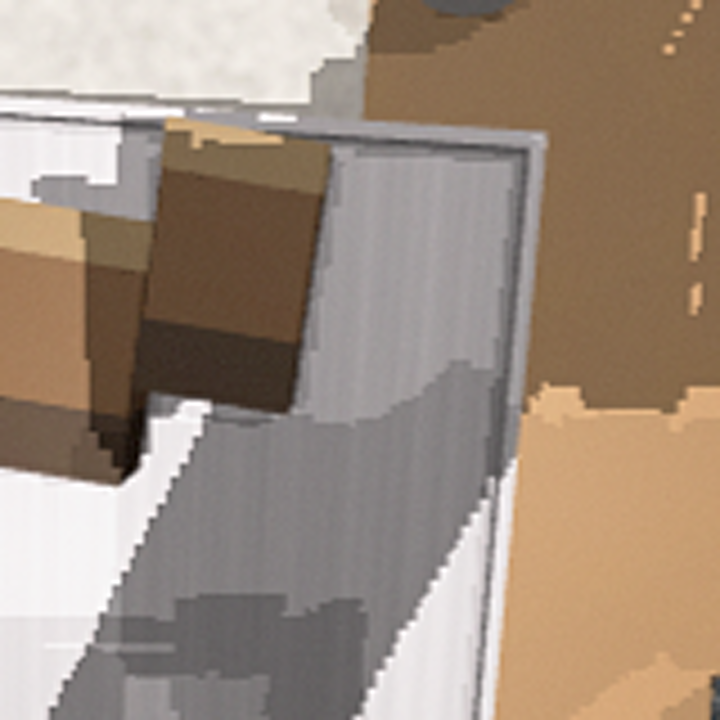

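```bash
python3 - <<'E'
from h import *
d=cam("wrist")
cc=lambda L:[(u/4.5+180,v/4.5+40) for u,v in L]
B=dict(TL=[(u/1.5,v/1.5) for u,v in [(267,126),(318,134),(306,220),(259,212)]],TR=cc([(165,120),(332,150),(292,412),(133,390)]))
for k,c in B.items():
    Q=np.array([back(d,u,v,54) for u,v in c]); m=Q.mean(0); e=(Q[0]+Q[1]-Q[2]-Q[3])/2; f=(Q[1]+Q[2]-Q[0]-Q[3])/2
    print(k,"world",m.round(1),"len",np.linalg.norm(e).round(1),"wid",np.linalg.norm(f).round(1),"ang",np.degrees(np.arctan2(e[1],e[0])).round(1))
planw([(656,-100.5,130)],-95)
E
```

```text
TL world [ 655.5 -101.3   54. ] len 64.0 wid 37.1 ang -5.9
TR world [ 675.4 -145.1   54. ] len 64.3 wid 40.7 ang -5.4
t 30.0 saw pos [  10.5 -224.8  287.5] ft [ 0.1 -0.8 -0.5] w 0.726 j [-14.  22.  37.  91. -14.  71. -61.]
(np.float64(61.8), np.float64(-149.0), np.float64(130.0)) -> [ 56.3 -71.9 157.6] rot [ -0.41   0.   -81.62]
```

Request:
{"name": "play_rows", "arguments": {
  "series": "10 -15 0 0 0 -82;25 -35 20 0 0 -82;40 -55 40 0 0 -82;56 -72 60 0 0 -82;56 -72 80 0 0 -82;56 -72 100 0 0 -82;56 -72 120 0 0 -82;56 -72 140 0 0 -82;56 -72 158 0 0 -82;56 -72 158 0 0 -82;56 -72 158 0 0 -82;56 -72 158 0 0 -82",
  "claw": -1
}}

```text
t: 31.0
position: [654.5, -103.3, 128.0]
tool_rot: [[0.08, 0.997, -0.007], [0.997, -0.08, 0.004], [0.003, -0.008, -1.0]]
ft_force: [0.2, 0.7, 0.5]
gripper_width: 1.003
```

```bash
python3 - <<'E'
from h import *
planw([(656,-100.5,130),(656,-100.5,33)],-95.5)
st=read_state(); p=np.array(st["position"]); T=np.array(st["tool_rot"])
d=cam("wrist"); crop(d,0,0,512,384,1.5,"pics/w28.png")
for k in(-33,0,33): print((proj(d,p+T[:,1]*k+T[:,2]*(p[2]-54))*1.5).round())
E
```

```text
t 31.0 saw pos [  60.3 -151.8  128. ] ft [0.2 0.7 0.5] w 1.003 j [-4. 31. 13. 95. -9. 55.  8.]
(np.float64(61.8), np.float64(-149.0), np.float64(130.0)) -> [ 3.   1.3 -2. ] rot [-0.44 -0.19  0.93]
(np.float64(61.8), np.float64(-149.0), np.float64(33.0)) -> [ 2.6  2.  95. ] rot [-0.44 -0.19  0.93]
[[311. 302.]]
[[380. 302.]]
[[449. 302.]]
```

View pics/w28.png

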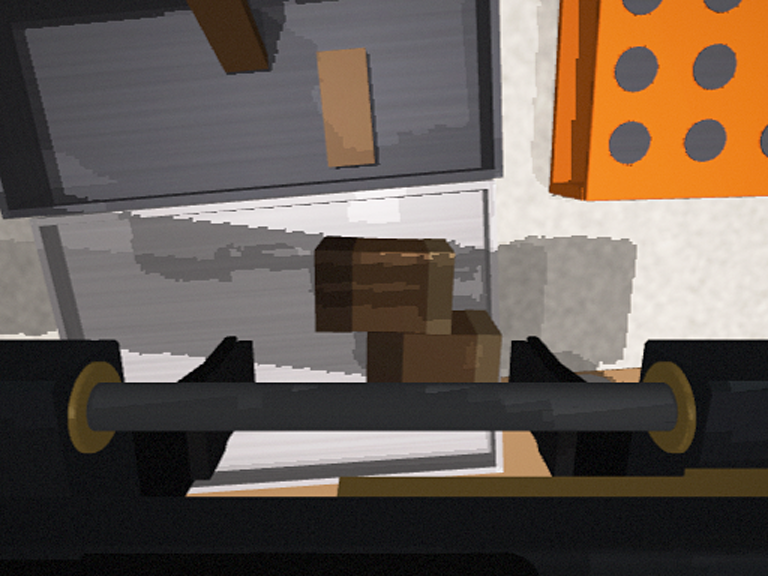

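Request:
{"name": "play_rows", "arguments": {
  "series": "5 2 20 -0.4 -0.2 0.9;5 2 50 -0.4 -0.2 0.9;5 2 80 -0.4 -0.2 0.9;5 2 93 -0.4 -0.2 0.9;5 2 95 -0.4 -0.2 0.9;5 2 95 -0.4 -0.2 0.9"
}}

```text
t: 31.55
position: [655.8, -99.4, 32.6]
tool_rot: [[0.098, 0.995, -0.002], [0.995, -0.098, -0.001], [-0.001, -0.002, -1.0]]
ft_force: [0.8, -0.2, 0.1]
gripper_width: 1.004
```

Request:
{"name": "play_rows", "arguments": {
  "series": "0 0 0 0 0 0;0 0 0 0 0 0;0 0 0 0 0 0;0 0 0 0 0 0;0 0 0 0 0 0;0 0 0 0 0 0;0 0 0 0 0 0",
  "claw": 1
}}

```text
t: 32.13
position: [656.2, -99.5, 33.7]
tool_rot: [[0.098, 0.995, -0.001], [0.995, -0.098, -0.001], [-0.001, -0.001, -1.0]]
ft_force: [-2.5, 0.8, 5.7]
gripper_width: 0.758
```

Request:
{"name": "play_rows", "arguments": {
  "series": "0 0 -20 0 0 0;0 0 -50 0 0 0;0 0 -90 0 0 0;0 0 -120 0 0 0;0 0 -120 0 0 0"
}}

```text
t: 32.55
position: [660.6, -100.2, 160.9]
tool_rot: [[0.098, 0.995, 0.012], [0.995, -0.098, -0.002], [-0.001, 0.012, -1.0]]
ft_force: [1.4, -0.2, -0.8]
gripper_width: 0.757
```

```bash
python3 - <<'E'
from h import *
planw([(415,-341,155)],-88)
d=cam("wrist"); crop(d,0,0,512,384,1.5,"pics/w29.png")
E
```

```text
t 32.55 saw pos [  66.4 -148.7  160.9] ft [ 1.4 -0.2 -0.8] w 0.757 j [-5. 29. 14. 94. -8. 57.  6.]
(np.float64(-179.2), np.float64(-389.5), np.float64(155.0)) -> [-263.7 -220.8    3.4] rot [ 0.69  0.08 -7.63]
```

View pics/w29.png

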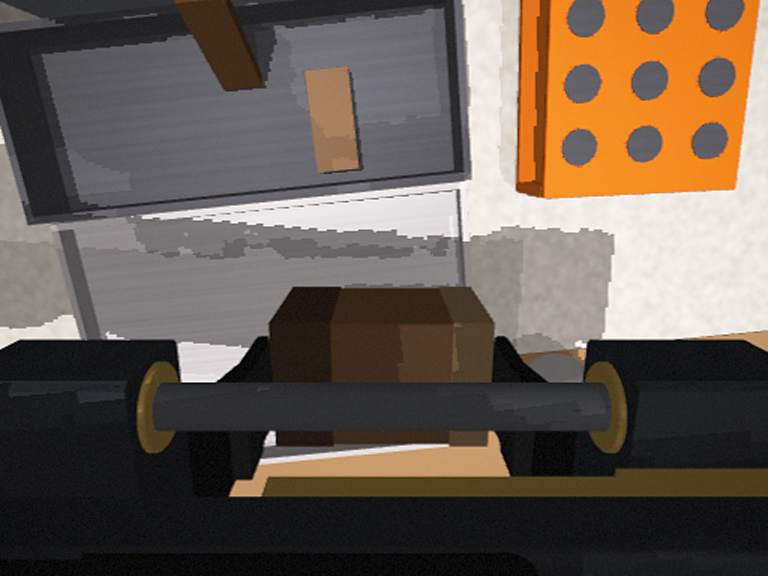

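Request:
{"name": "play_rows", "arguments": {
  "series": "-30 -25 0 0 0 -2;-60 -50 0 0 0 -4;-90 -75 0 0 0 -6;-118 -99 0 0.7 0 -7.6;-146 -122 0 0.7 0 -7.6;-174 -145 0 0.7 0 -7.6;-202 -169 0 0.7 0 -7.6;-230 -192 0 0.7 0 -7.6;-250 -210 3 0.7 0 -7.6;-264 -221 3 0.7 0 -7.6;-264 -221 3 0.7 0 -7.6;-264 -221 3 0.7 0 -7.6"
}}

```text
t: 33.6
position: [411.2, -340.9, 151.5]
tool_rot: [[-0.032, 0.999, -0.008], [0.999, 0.032, 0.001], [0.001, -0.008, -1.0]]
ft_force: [0.6, 0.6, -2.8]
gripper_width: 0.759
```

```bash
python3 - <<'E'
from h import *
planw([(415,-341,155),(415,-341,30)],-88)
d=cam("wrist"); crop(d,0,0,512,384,1.5,"pics/w30.png")
d=cam("top"); crop(d,230,120,400,290,3.5,"pics/t30.png")
E
```

```text
t 33.6 saw pos [-183.  -389.4  151.5] ft [ 0.6  0.6 -2.8] w 0.759 j [ 21.  19.  17. 112.  -7.  51.  44.]
(np.float64(-179.2), np.float64(-389.5), np.float64(155.0)) -> [-0.3  3.7 -3.5] rot [-0.46 -0.07 -0.17]
(np.float64(-179.2), np.float64(-389.5), np.float64(30.0)) -> [ -0.4   4.7 121.5] rot [-0.46 -0.07 -0.17]
```

View pics/w30.png

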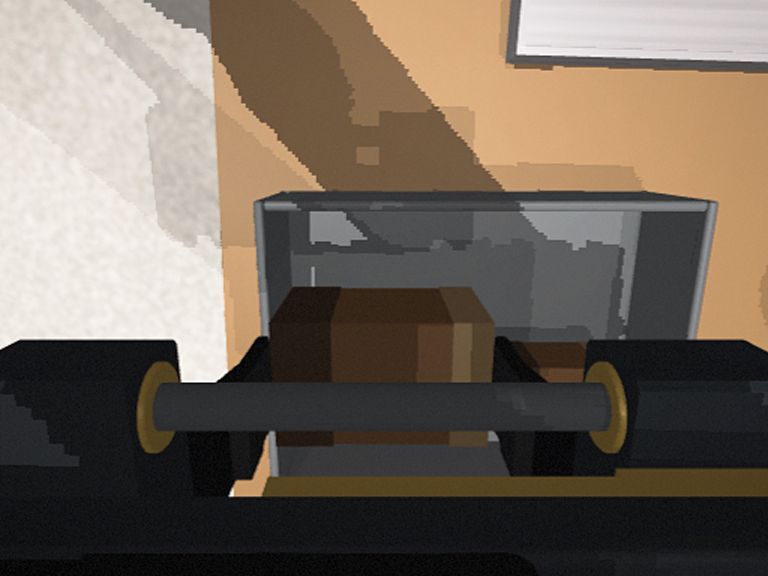

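View pics/t30.png

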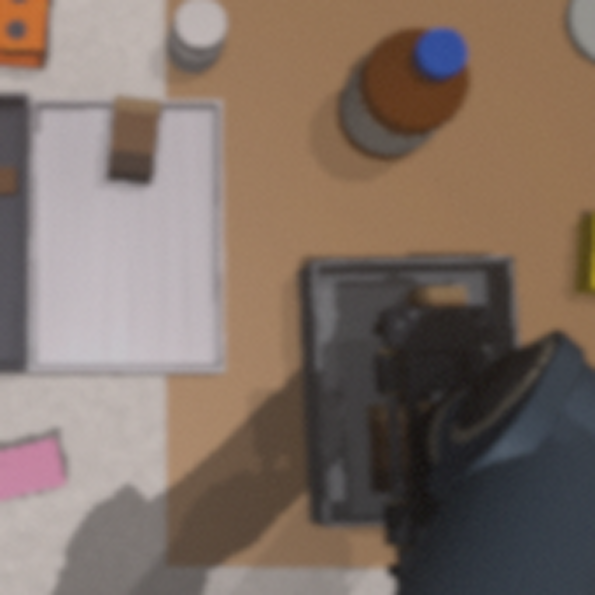

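Request:
{"name": "play_rows", "arguments": {
  "series": "0 10 0 -0.5 0 0;0 10 30 -0.5 0 0;0 10 65 -0.5 0 0;0 10 98 -0.5 0 0;0 10 118 -0.5 0 0;0 10 122 -0.5 0 0;0 10 122 -0.5 0 0"
}}

```text
t: 34.28
position: [423.2, -337.4, 28.6]
tool_rot: [[-0.038, 0.999, 0.0], [0.999, 0.038, 0.003], [0.003, 0.0, -1.0]]
ft_force: [0.3, -0.4, -1.0]
gripper_width: 0.759
```

Request:
{"name": "play_rows", "arguments": {
  "series": "0 0 0 0 0 0;0 0 0 0 0 0;0 0 0 0 0 0;0 0 0 0 0 0",
  "claw": -0.75
}}

```text
t: 34.62
position: [424.3, -337.8, 29.8]
tool_rot: [[-0.039, 0.999, 0.003], [0.999, 0.039, 0.002], [0.002, 0.003, -1.0]]
ft_force: [-0.1, 0.2, -0.0]
gripper_width: 0.868
```

Request:
{"name": "play_rows", "arguments": {
  "series": "0 0 -40 0 0 0;0 0 -80 0 0 0;0 0 -120 0 0 0;0 0 -160 0 0 0;0 0 -160 0 0 0"
}}

```text
t: 35.03
position: [427.8, -341.7, 198.6]
tool_rot: [[-0.038, 0.999, 0.017], [0.999, 0.038, -0.007], [-0.007, 0.017, -1.0]]
ft_force: [1.5, -0.4, 0.4]
gripper_width: 0.872
```

```bash
python3 - <<'E'
from h import *
planw([(670,-145,160)],-185.5)
d=cam("wrist"); crop(d,0,0,512,384,1.5,"pics/w31.png")
E
```

```text
t 35.03 saw pos [-166.4 -390.2  198.6] ft [ 1.5 -0.4  0.4] w 0.872 j [ 20.  16.  18. 109.  -6.  55.  43.]
(np.float64(75.8), np.float64(-193.5), np.float64(160.0)) -> [187.6 248.8  41.3] rot [ 1.07 -0.5  97.68]
```

View pics/w31.png

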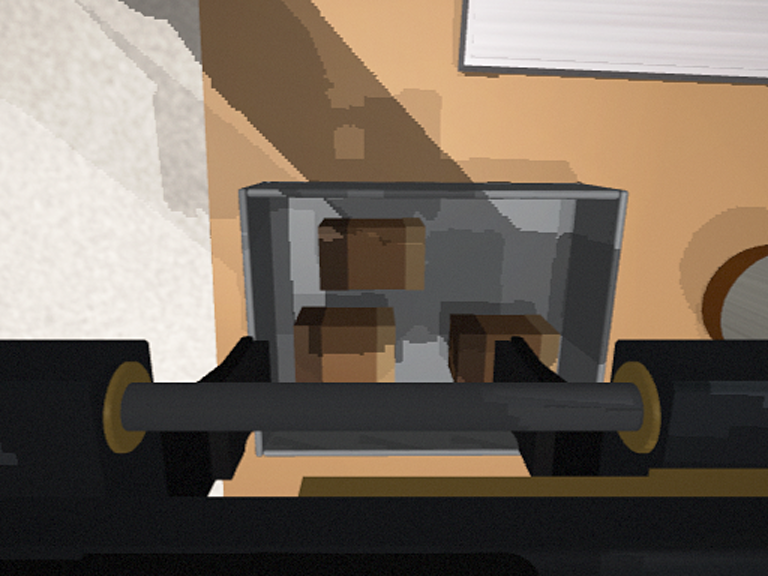

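Request:
{"name": "play_rows", "arguments": {
  "series": "10 12 0 0 0 98;25 30 0 0 0 98;40 50 0 0 0 98;55 72 0 0 0 98;72 95 0 0 0 98;90 118 0 0 0 98;105 140 0 0 0 98;125 165 0 0 0 98;145 190 0 0 0 98;165 220 20 0 0 98;185 245 30 1 -0.5 98;185 247 30 1 -0.5 98",
  "claw": -0.45
}}

```text
t: 36.08
position: [669.4, -137.0, 162.6]
tool_rot: [[0.994, 0.114, -0.001], [0.114, -0.994, 0.005], [-0.0, -0.005, -1.0]]
ft_force: [-0.9, 2.4, -0.3]
gripper_width: 0.725
```

```bash
python3 - <<'E'
from h import *
planw([(675,-145,150)],-185.5)
E
```

```text
t 36.08 saw pos [  75.2 -185.5  162.6] ft [-0.9  2.4 -0.3] w 0.725 j [-12.  33.  30.  92. -18.  61. -60.]
(np.float64(80.8), np.float64(-193.5), np.float64(150.0)) -> [ 4.6  8.7 12.6] rot [-0.28  0.04 12.02]
```

Request:
{"name": "play_rows", "arguments": {
  "series": "4 8 20 -0.3 0 6;4 8 40 -0.3 0 12;4 8 50 -0.3 0 12;4 8 50 -0.3 0 12;4 8 50 -0.3 0 12"
}}

```text
t: 36.5
position: [673.6, -144.4, 112.0]
tool_rot: [[0.996, -0.094, -0.002], [-0.094, -0.996, -0.0], [-0.002, 0.0, -1.0]]
ft_force: [0.2, 0.0, -0.6]
gripper_width: 0.722
```

```bash
python3 - <<'E'
from h import *
planw([(675,-145,33)],-185.5)
st=read_state(); p=np.array(st["position"]); T=np.array(st["tool_rot"])
d=cam("wrist"); crop(d,0,0,512,384,1.5,"pics/w32.png")
for k in(-20,0,20): print((proj(d,p+T[:,1]*k+T[:,2]*(p[2]-54))*1.5).round())
E
```

```text
t 36.5 saw pos [  79.4 -192.9  112. ] ft [ 0.2  0.  -0.6] w 0.722 j [-12.  37.  32.  93. -22.  56. -69.]
(np.float64(80.8), np.float64(-193.5), np.float64(33.0)) -> [ 1.6  0.4 79. ] rot [0.03 0.13 0.12]
[[334. 317.]]
[[378. 317.]]
[[422. 317.]]
```

View pics/w32.png

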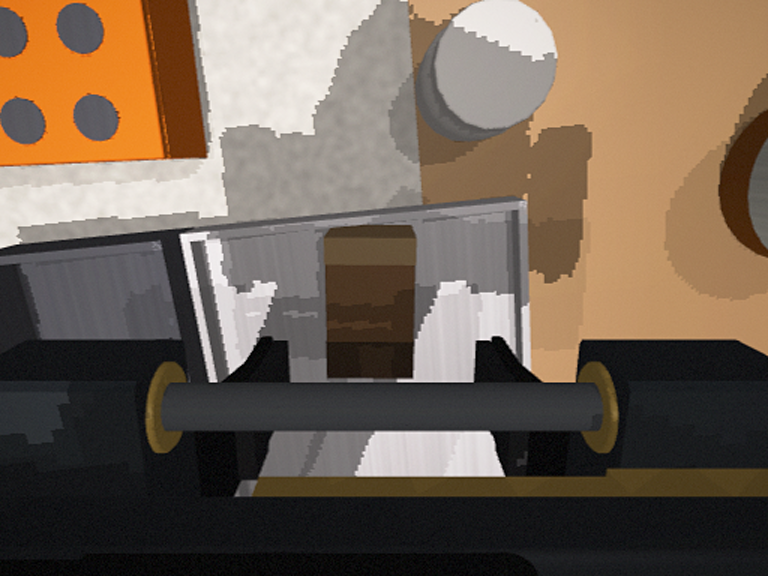

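Request:
{"name": "play_rows", "arguments": {
  "series": "3 -3 25 0 0 0;3 -3 55 0 0 0;3 -3 75 0 0 0;3 -3 79 0 0 0;3 -3 79 0 0 0;3 -3 79 0 0 0"
}}

```text
t: 37.05
position: [678.8, -143.0, 36.2]
tool_rot: [[0.996, -0.094, 0.003], [-0.094, -0.996, -0.001], [0.003, 0.001, -1.0]]
ft_force: [0.4, -0.2, 0.8]
gripper_width: 0.725
```

Request:
{"name": "play_rows", "arguments": {
  "series": "0 0 0 0 0 0;0 0 0 0 0 0;0 0 0 0 0 0;0 0 0 0 0 0;0 0 0 0 0 0;0 0 0 0 0 0;0 0 0 0 0 0;0 0 0 0 0 0",
  "claw": 1
}}

```text
t: 37.72
position: [679.3, -142.6, 36.9]
tool_rot: [[0.996, -0.094, 0.004], [-0.094, -0.996, -0.001], [0.004, 0.0, -1.0]]
ft_force: [-0.7, 1.6, 4.5]
gripper_width: 0.455
```

Request:
{"name": "play_rows", "arguments": {
  "series": "0 0 -20 0 0 0;0 0 -50 0 0 0;0 0 -90 0 0 0;0 0 -120 0 0 0;0 0 -120 0 0 0"
}}

```text
t: 38.13
position: [682.4, -144.7, 163.8]
tool_rot: [[0.995, -0.095, 0.016], [-0.095, -0.995, -0.004], [0.016, 0.002, -1.0]]
ft_force: [2.0, -0.9, -0.2]
gripper_width: 0.455
```

```bash
python3 - <<'E'
from h import *
planw([(509,-340,155)],181.5)
E
```

```text
t 38.13 saw pos [  88.2 -193.2  163.8] ft [ 2.  -0.9 -0.2] w 0.455 j [-13.  34.  33.  90. -21.  61. -70.]
(np.float64(-85.2), np.float64(-388.5), np.float64(155.0)) -> [-154.2  210.8    6.8] rot [ 0.17 -0.9  -6.94]
```

Request:
{"name": "play_rows", "arguments": {
  "series": "-35 10 0 0 0 -2;-70 25 0 0 0 -4;-105 45 0 0.2 -0.9 -7;-130 75 0 0.2 -0.9 -7;-145 110 0 0.2 -0.9 -7;-152 145 2 0.2 -0.9 -7;-154 180 5 0.2 -0.9 -7;-154 205 7 0.2 -0.9 -7;-154 211 7 0.2 -0.9 -7;-154 211 7 0.2 -0.9 -7;-154 211 7 0.2 -0.9 -7"
}}

```text
t: 39.05
position: [509.0, -339.2, 153.9]
tool_rot: [[1.0, 0.027, -0.001], [0.027, -1.0, 0.002], [-0.001, -0.002, -1.0]]
ft_force: [0.3, 0.1, -1.3]
gripper_width: 0.458
```

```bash
python3 - <<'E'
from h import *
planw([(509,-340,155),(509,-340,32)],181.5)
d=cam("wrist"); crop(d,0,0,512,384,1.5,"pics/w33.png")
E
```

```text
t 39.05 saw pos [ -85.2 -387.7  153.9] ft [ 0.3  0.1 -1.3] w 0.458 j [  5.  28.  34. 102. -18.  56. -42.]
(np.float64(-85.2), np.float64(-388.5), np.float64(155.0)) -> [ 0.   0.8 -1.1] rot [-0.11  0.08  0.07]
(np.float64(-85.2), np.float64(-388.5), np.float64(32.0)) -> [  0.2   1.  121.9] rot [-0.11  0.08  0.07]
```

View pics/w33.png

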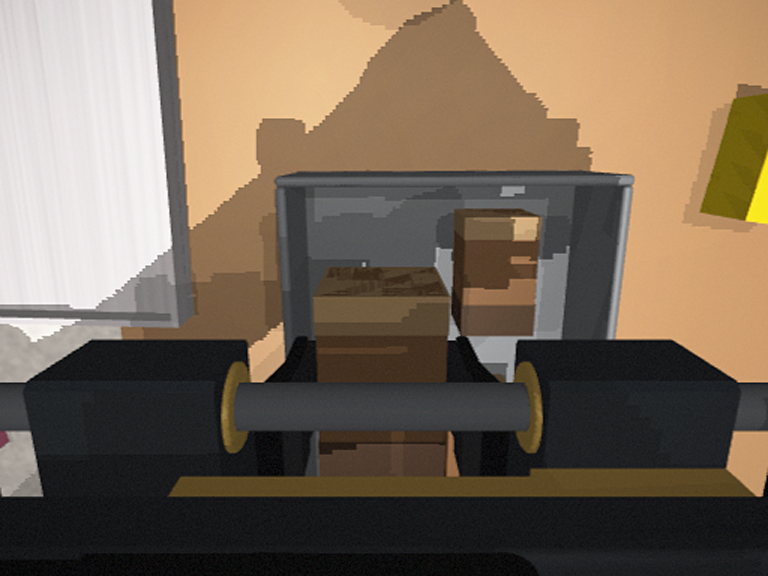

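Request:
{"name": "play_rows", "arguments": {
  "series": "0 1 25 -0.1 0.1 0;0 1 50 -0.1 0.1 0;0 1 70 -0.1 0.1 0;0 1 75 -0.1 0.1 0;0 1 75 -0.1 0.1 0"
}}

```text
t: 39.52
position: [509.3, -336.6, 77.4]
tool_rot: [[0.999, 0.032, -0.002], [0.032, -0.999, 0.003], [-0.002, -0.003, -1.0]]
ft_force: [-0.7, -0.5, -0.7]
gripper_width: 0.454
```

```bash
python3 - <<'E'
from h import *
planw([(509,-340.5,32)],181.5)
d=cam("wrist"); crop(d,0,0,512,384,1.5,"pics/w34.png")
E
```

```text
t 39.52 saw pos [ -84.9 -385.1   77.4] ft [-0.7 -0.5 -0.7] w 0.454 j [  7.  33.  31. 106. -22.  48. -39.]
(np.float64(-85.2), np.float64(-389.0), np.float64(32.0)) -> [-0.3  4.1 45.4] rot [-0.18  0.13  0.32]
```

View pics/w34.png

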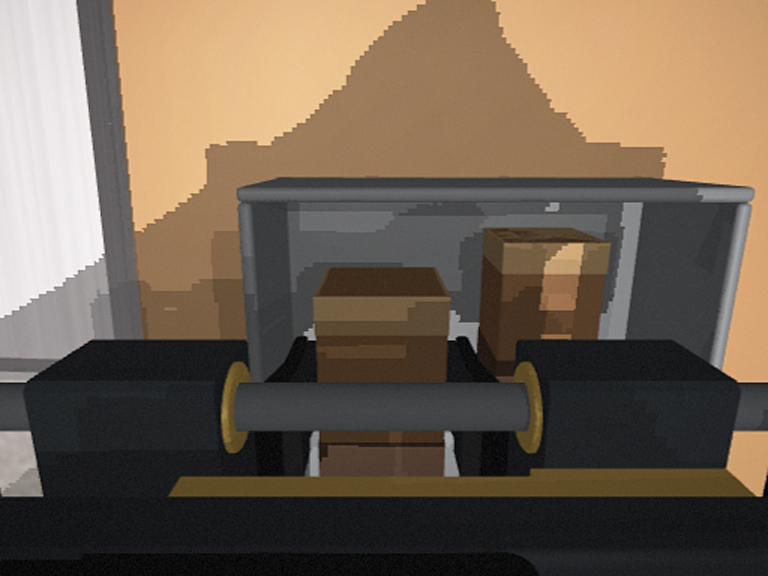

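Request:
{"name": "play_rows", "arguments": {
  "series": "0 1.5 20 0 0 0;0 1.5 38 0 0 0;0 1.5 45 0 0 0;0 1.5 47 0 0 0;0 1.5 47 0 0 0"
}}

```text
t: 39.98
position: [510.7, -339.4, 32.7]
tool_rot: [[1.0, 0.031, 0.001], [0.031, -1.0, 0.001], [0.001, -0.001, -1.0]]
ft_force: [0.0, -0.3, -1.0]
gripper_width: 0.457
```

Request:
{"name": "play_rows", "arguments": {
  "series": "0 0 0 0 0 0;0 0 0 0 0 0;0 0 0 0 0 0;0 0 0 0 0 0",
  "claw": -0.1
}}

```text
t: 40.32
position: [511.2, -339.7, 33.6]
tool_rot: [[1.0, 0.031, 0.003], [0.031, -1.0, 0.0], [0.003, -0.0, -1.0]]
ft_force: [0.7, -0.1, -0.4]
gripper_width: 0.543
```

Request:
{"name": "play_rows", "arguments": {
  "series": "0 0 -30 0 0 0;0 0 -70 0 0 0;0 0 -110 0 0 0;0 0 -150 0 0 0;0 0 -190 0 0 0;0 0 -190 0 0 0"
}}

```text
t: 40.82
position: [514.1, -343.3, 232.6]
tool_rot: [[0.999, 0.031, 0.017], [0.031, -0.999, -0.007], [0.016, 0.008, -1.0]]
ft_force: [-0.4, -1.2, 0.6]
gripper_width: 0.548
```

```bash
python3 - <<'E'
from h import *
planw([(460,-150,320)],180)
d=cam("wrist"); crop(d,0,0,512,384,1.5,"pics/w35.png")
E
```

```text
t 40.82 saw pos [ -80.1 -391.8  232.6] ft [-0.4 -1.2  0.6] w 0.548 j [  3.  23.  37.  98. -15.  63. -44.]
(np.float64(-134.2), np.float64(-198.5), np.float64(320.0)) -> [ -46.7 -194.2  -89.7] rot [ 0.43 -0.95  1.77]
```

View pics/w35.png

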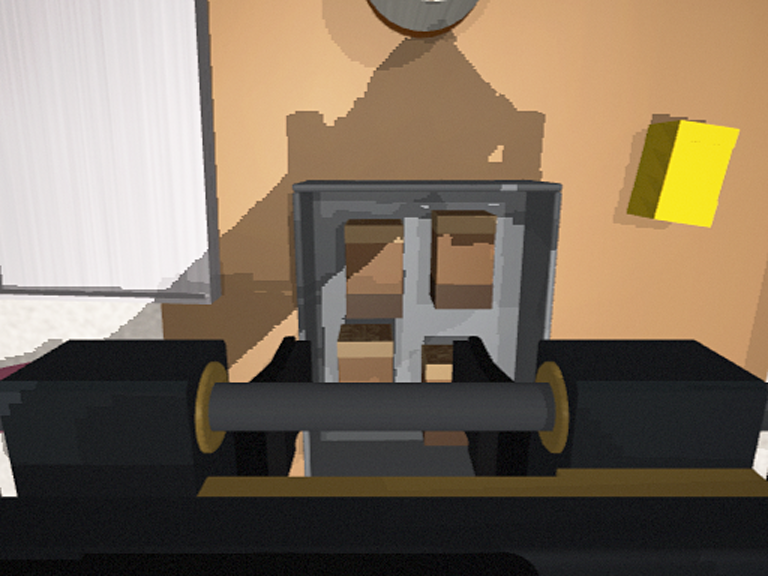

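Request:
{"name": "play_rows", "arguments": {
  "series": "0 -35 -30 0 0 0;0 -75 -60 0 0 0;0 -115 -70 0 0 0;5 -155 -70 0 0 0;10 -195 -70 0 0 0;20 -235 -70 0 0 0;30 -275 -70 0 0 0;40 -310 -70 0.4 -1 1.8;40 -330 -70 0.4 -1 1.8;40 -330 -70 0.4 -1 1.8;40 -330 -70 0.4 -1 1.8",
  "claw": 1
}}

```text
t: 41.78
position: [541.2, -8.9, 296.6]
tool_rot: [[1.0, 0.003, -0.008], [0.003, -1.0, 0.002], [-0.008, -0.002, -1.0]]
ft_force: [-0.8, -1.0, -0.6]
gripper_width: 0.005
```

```bash
python3 - <<'E'
from ov import *
planw([(459,220,250)],180)
ov("wrist","pics/w36.png")
d=cam("top"); crop(d,140,120,400,290,3,"pics/t36.png")
E
```

```text
t 41.78 saw pos [-53.  -57.4 296.6] ft [-0.8 -1.  -0.6] w 0.005 j [-29.  12.  30. 102.  -6.  69. -87.]
(np.float64(-135.2), np.float64(171.5), np.float64(250.0)) -> [ -81.  -229.1   47.6] rot [-0.1   0.44  0.2 ]
```

View pics/w36.png

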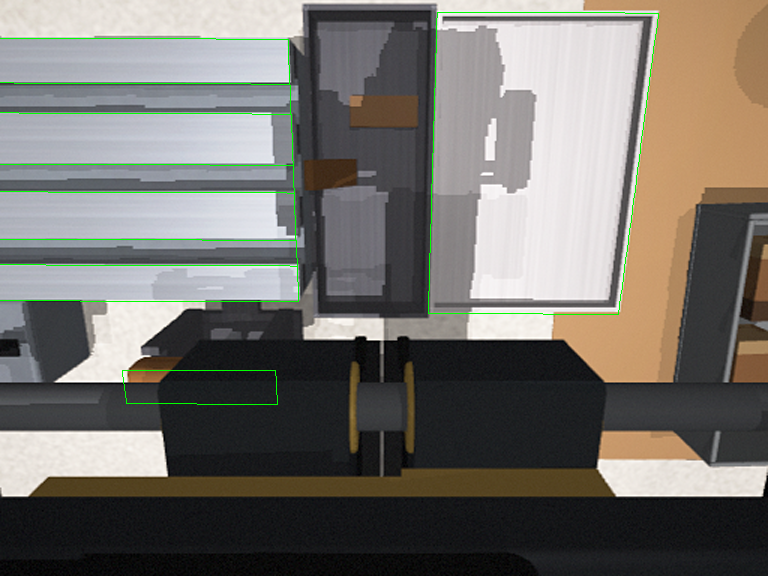

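View pics/t36.png

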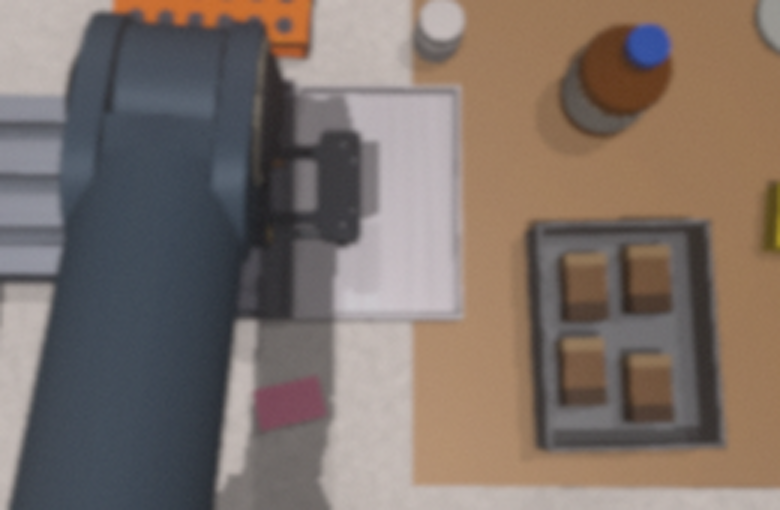

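Request:
{"name": "play_rows", "arguments": {
  "series": "-30 -35 0 0 0.4 0;-60 -75 0 0 0.4 0;-81 -115 0 0 0.4 0;-81 -155 10 0 0.4 0;-81 -190 25 0 0.4 0;-81 -215 40 0 0.4 0;-81 -225 48 0 0.4 0;-81 -225 48 0 0.4 0;-81 -225 48 0 0.4 0"
}}

```text
t: 42.63
position: [460.8, 210.9, 249.7]
tool_rot: [[1.0, -0.005, -0.0], [-0.005, -1.0, -0.001], [-0.0, 0.001, -1.0]]
ft_force: [0.3, -0.1, -0.7]
gripper_width: 0.009
```

```bash
python3 - <<'E'
from ov import *
plan([(-135,170,145),(-135,260,138)],180)
L=lambda a,r:(-135,270+r*np.sin(a),70+r*np.cos(a))
ov("wrist","pics/w37.png",extra=[[(-160,)+L(-.6,88)[1:],(-110,)+L(-.6,88)[1:]]])
E
```

```text
t 42.63 saw pos [-133.4  162.4  249.7] ft [ 0.3 -0.1 -0.7] w 0.009 j [ -46.   10.   19.  109.   -4.   62. -116.]
(-135, 170, 145) -> [ -1.6  -7.7 104.7] rot [ 0.04  0.02 -0.29]
(-135, 260, 138) -> [ -2.1 -97.7 111.7] rot [ 0.04  0.02 -0.29]
```

View pics/w37.png

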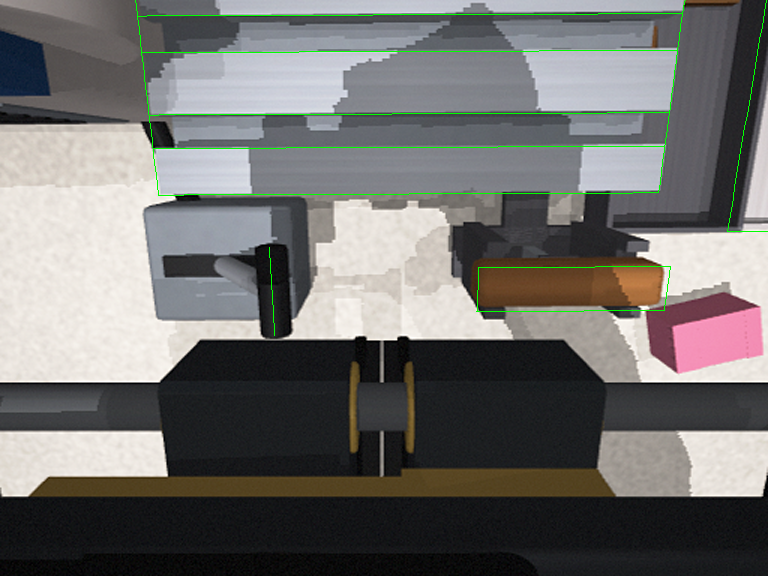

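```bash
python3 - <<'E'
from h import *
d=cam("wrist"); st=read_state(); p=np.array(st["position"]); T=np.array(st["tool_rot"])
o=T.T@(d["origin"]-p); A=T.T@d["attitude"]
T2=np.array([[1,.003,-.008],[.003,-1,.002],[-.008,-.002,-1]]); p2=np.array([541.2,-8.9,296.6])
d2=dict(d,origin=p2+T2@o,attitude=T2@A)
lo=s_(back(d2,357/1.5,172/1.5,14)); print("low end",lo.round(1))
for z in range(14,100,6):
    a=s_(back(d2,304/1.5,174/1.5,z)); print(z,a.round(1),np.linalg.norm(a-lo).round(1))
lo=s_(back(d2,418/1.5,112/1.5,18)); hi=s_(back(d2,350/1.5,110/1.5,18)); print("other",lo.round(1),hi.round(1),np.linalg.norm(lo-hi))
crop(d,400,0,500,70,7,"pics/w37c.png")
E
```

```text
low end [  0.2 -38.   14. ]
14 [-1.7  6.8 14. ] 44.8
20 [-1.4  5.9 20. ] 44.3
26 [-1.1  5.  26. ] 44.7
32 [-0.8  4.1 32. ] 45.8
38 [-0.5  3.2 38. ] 47.7
44 [-0.3  2.4 44. ] 50.3
50 [ 0.   1.5 50. ] 53.4
56 [ 0.3  0.6 56. ] 57.0
62 [ 0.6 -0.3 62. ] 61.0
68 [ 0.9 -1.2 68. ] 65.4
74 [ 1.1 -2.1 74. ] 69.9
80 [ 1.4 -3.  80. ] 74.7
86 [ 1.7 -3.8 86. ] 79.7
92 [ 2.  -4.7 92. ] 84.8
98 [ 2.2 -5.6 98. ] 90.1
other [ 48.1 -88.1  18. ] [ 49.4 -32.9  18. ] 55.188802657571394
```

View pics/w37c.png

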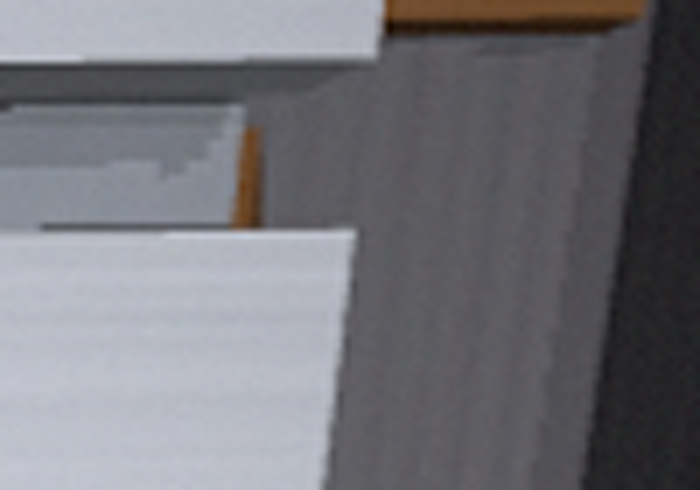

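Request:
{"name": "play_rows", "arguments": {
  "series": "-1 -3 40 0 0 0;-1 -3 80 0 0 0;-1 -3 105 0 0 0;-1 -3 110 0 0 0;-1 -3 110 0 0 0"
}}

```text
t: 43.15
position: [460.8, 211.4, 140.5]
tool_rot: [[1.0, -0.01, 0.0], [-0.01, -1.0, -0.001], [0.0, 0.001, -1.0]]
ft_force: [0.1, 0.8, 0.9]
gripper_width: 0.002
```

Request:
{"name": "play_rows", "arguments": {
  "series": "0 -18 0 0 0 0;0 -34 0 0 0 0;0 -50 0 0 0 0;0 -64 0 0 0 0;0 -78 0 0 0 0;0 -92 0 0 0 0;0 -104 0 0 0 0;0 -112 0 0 0 0;0 -112 0 0 0 0"
}}

```text
t: 43.9
position: [461.5, 326.1, 140.3]
tool_rot: [[1.0, -0.007, 0.0], [-0.007, -1.0, 0.001], [0.0, -0.001, -1.0]]
ft_force: [0.9, 0.0, 0.0]
gripper_width: 0.008
```

Request:
{"name": "play_rows", "arguments": {
  "series": "0 25 -10 0 0 0;0 60 -40 0 0 0;0 95 -80 0 0 0;0 110 -115 0 0 0;0 110 -115 0 0 0;0 110 -115 0 0 0"
}}

```text
t: 44.4
position: [462.9, 214.3, 258.8]
tool_rot: [[1.0, -0.012, 0.006], [-0.012, -1.0, 0.004], [0.006, -0.005, -1.0]]
ft_force: [-0.2, 0.4, -0.1]
gripper_width: 0.01
```

```bash
python3 - <<'E'
from ov import *
plan([(-135,170,145)],180)
ov("wrist","pics/w38.png")
E
```

```text
t 44.4 saw pos [-131.3  165.8  258.8] ft [-0.2  0.4 -0.1] w 0.01 j [ -47.    9.   20.  108.   -4.   63. -116.]
(-135, 170, 145) -> [ -4.5  -3.7 113.7] rot [-0.26 -0.35 -0.68]
```

View pics/w38.png

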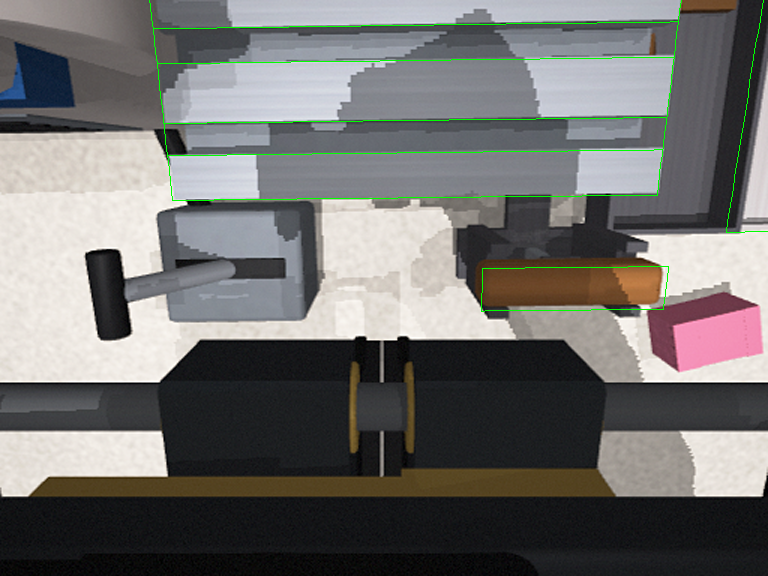

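Request:
{"name": "play_rows", "arguments": {
  "series": "0 0 -10 0 0 0;0 0 -20 0 0 0;0 0 -20 0 0 0;0 0 -20 0 0 0;0 0 -20 0 0 0;0 0 -20 0 0 0"
}}

```text
t: 44.95
position: [460.9, 215.7, 275.6]
tool_rot: [[1.0, -0.008, 0.001], [-0.008, -1.0, 0.002], [0.001, -0.002, -1.0]]
ft_force: [0.1, -0.4, -0.3]
gripper_width: -0.002
```

```bash
python3 - <<'E'
from h import *
d=cam("scene"); crop(d,90,120,440,310,2.2,"pics/s39.png"); print(hand_in())
E
```

```text
the job is handed in; nothing more can be done
None
```

View pics/s39.png

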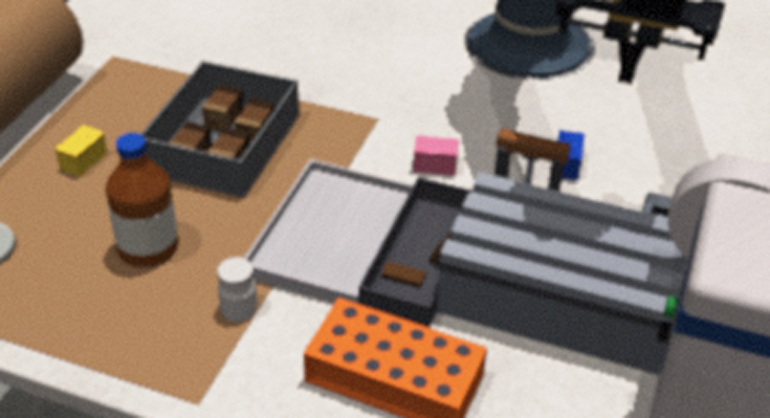

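The saw is cleared down and the job is handed in at about 45 s. No verdict was reported, so everything below rests on my own camera checks.

**What I did**
- I switched the isolator off and pushed the two offcuts, from the middle slot and the slot at x = 50 mm, into the chip pan with the scraper. The third slot looked empty in every view.
- I laid the scraper back on its rest and moved all four blocks into the tote. One block had been knocked against another partway through, so I changed the grasp for those two.
- I then switched the isolator on again.

**Last checks**
- **Isolator:** the wrist picture shows the lever leaning to the ON side.
- **Scraper:** it lies in its notches, let go, within about 3 mm of the rest position.
- **Blocks and tray:** all four blocks stand in the tote and the tray is empty.
- **Offcuts:** one lies flat in the pan. The other leans against the table front with its middle at about z = 40 mm. That is inside the 60 mm limit, but I worked it out from a single view using the offcut's known length.
- **Bystanders and robot:** the bottle, jar, rack and the coloured look-alikes appear untouched in the pictures. The robot is touching nothing.

**Disagreement:** the top and wrist cameras first placed the saw about 5 mm apart. I settled its position by lining the scraper blade up with the slots in the wrist picture.

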